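# Knock out the keeper pin and close the glue press on a carving blank

## Task

Get the little glue press ready: first use the drift lying in the cradle's trough to push the square steel keeper pin right through the wooden platen so that it drops into the catch tray on the far side, and pull the drift back clear of the platen, leaving it in its trough. Then lay the three-layer carving blank flat, centred and lengthwise on the press's cork pad, and after that carry the platen over, thread its bore on the tall rod and lower it, level and held in the gripper all the way down (do not let it drop), until it lies flat along the blank. Let go, and leave the other things on the bench where they are.

Things in the scene. Friction and masses are not known exactly. Their poses are not given: they have to be found in the camera images.
- cradle: Fixed dark-wood cradle holding the platen. Origin on the bench under the platen's middle; x along the platen to its bored end, y along the trough away from the platen, z up. Bed 200 x 44 mm, top at z 12: narrower than the platen, so fingers can go down its long sides. Lips 20 mm high at both ends, and side stops 20 mm high at x -102 to -88. Platen sides at y +-25.
- trough (a point): On the floor of the cradle's drift trough, at cradle (85, 103, 26) mm. The trough runs along cradle y, from y +29 to +177, on the line x +85: channel 10 mm wide, floor z 26, walls up to z 36, 28 mm wide over all.
- tray (a point): On the floor of the cradle's catch tray, at cradle (85, -108, 4) mm, on the other side of the platen. A ramp from y -27 leads down into it; the tray ends at y -135, is 60 mm wide inside and has walls 26 mm high.
- platen: Loose light-wood press bar 210 (x) x 50 (y) x 36 (z) mm, about 0.3 kg, balanced at its middle. Origin: centre of its underside; x to the bored end, z up. Starts in the cradle, axes along the cradle's. Vertical 19 mm through bore at x +85. An 11 x 11 mm cross hole runs along y through the full width and across the bore, 12.5 to 23.5 mm above the underside.
- platen_bore (a point): Centre of the lower mouth of the platen's 19 mm bore: 85 mm along the platen's +x from its origin, on the underside.
- peg: Loose square steel keeper pin, 9 x 9 mm, 54 mm long (y), 33 g, origin at its centre. At the start it lies in the platen's cross hole, ends 2 mm proud on both sides; it slides with under 1 N (no press fit).
- drift: Loose drift, 90 g: steel bar 8 x 8 mm lying along y in the trough, pushing end 98 mm from the origin along -y. Origin under the handle at the bar's underside, z up. Upright wooden handle 28 (x) x 16 (y) mm, 16 to 62 mm above the origin: pinch the 16 mm from above and slide. The pin falls out when the tip has passed the platen's far side (cradle y below -27 mm); pushing to y -37 is safe.
- drift_tip (a point): Centre of the drift's pushing end: at (0, -98, 4) mm in the drift's frame. Starts 6 to 18 mm short of the pin.
- blank: Loose flat carving blank glued from three wood layers (light, dark, light), 110 (x) x 56 (y) x 34 (z) mm, 0.13 kg; origin at the centre of its underside, z up. Either way round will do.
- press: Fixed press base: wooden board 18 mm thick, x -75 to +125 mm, y -50 to +50 mm. Origin on the bench under the centre of the cork pad; x from the pad towards the rod, z up. Upright plain steel rod, 16 mm thick, at x +85, y 0, 150 mm tall above the board, its top 14 mm tapering to 6 mm; flange 30 mm wide, 6 mm high at its foot.
- pad (a point): Centre of the cork pad (116 x 62 mm, flush with the board), 18 mm above the bench. The blank goes here, its length along the press's x; the platen, bore on the rod, then lies along the blank, its middle over this point, its underside 34 mm above it.
- rod_tip (a point): Top of the rod, on its axis, 168 mm above the bench.
- mallet: Bystander: round wooden carver's mallet standing on its head, 80 mm wide, 215 mm tall.
- offcut: Bystander: light-wood offcut 45 x 45 x 40 mm.
- rosette: Bystander: turned wooden rosette 60 mm wide, 22 mm high.
- glue: Bystander: plain white bottle 60 mm wide, 170 mm tall.
- gouge_long: Bystander: gouge with wooden handle, 230 mm long, lying on the left.
- gouge_far: Bystander: gouge like the other, lying on the far side.
- block: Bystander: dark-wood block 90 x 35 x 50 mm.
Mind the look-alikes: they are no part of the job. Leave any blue or purple look-alike of the blank alone.

How it is judged:
On the way, in this order (a step that is already met when the one before it is completed fails the run):
1. the drift has pushed the keeper pin right through the platen and out on the far side (the platen still in the cradle) (y of peg in the frame of cradle below -0.047 m and z of peg in the frame of cradle below 0.026 m and y of drift_tip in the frame of platen below -0.015 m and z of platen in the frame of cradle below 0.016 m), for 0.1 s.
2. the drift is pulled back clear of the platen (y of drift_tip in the frame of cradle above 0.028 m), for 0.1 s.
3. the blank lies flat, centred and lengthwise on the cork pad, let go (horizontal distance between blank and pad below 0.012 m and z of blank in the frame of pad between -0.003 and 0.003 m and angle between the x axis of blank and the x axis of press, either way round below 0.17 rad and angle between blank's own z axis and vertical below 0.05 rad and contact force between the fingers and blank below 0.1 N), for 0.2 s.
4. the platen, still held in the gripper, is on the rod and nearly or fully down, level (horizontal distance between platen_bore and rod_tip below 0.004 m and z of platen_bore in the frame of pad below 0.044 m and angle between platen's own z axis and vertical below 0.1 rad and contact force between the fingers and platen above 0.5 N), for 0.1 s.
At the end, for the whole second after the job is handed in: Platen at rest, level, flat on the blank (within 3.5 mm), bore on the rod (4 mm), middle within 18 mm of the pad centre; blank flat, within 12 mm of the pad centre and 0.17 rad of lengthwise; pin in the catch tray; drift in its trough, its tip clear of the platen's place (horizontal distance between platen_bore and rod_tip below 0.004 m and z of platen_bore in the frame of pad between 0.0305 and 0.0375 m and angle between platen's own z axis and vertical below 0.04 rad and horizontal distance between platen and pad below 0.018 m and linear speed of platen below 0.02 m/s and horizontal distance between blank and pad below 0.012 m and z of blank in the frame of pad between -0.003 and 0.003 m and angle between the x axis of blank and the x axis of press, either way round below 0.17 rad and angle between blank's own z axis and vertical below 0.05 rad and y of peg in the frame of cradle between -0.16 and -0.047 m and z of peg in the frame of cradle below 0.026 m and x of peg in the frame of cradle between 0.04 and 0.13 m and y of drift_tip in the frame of cradle above 0.028 m and x of drift in the frame of cradle between 0.075 and 0.095 m and angle between drift's own z axis and vertical below 0.15 rad); the robot touches nothing.
It fails at once if a bystander is moved by more than 30 mm (distance of any of mallet, offcut, rosette, glue, gouge_long, gouge_far, block from where it was at the start of the episode above 0.03 m).
It also fails if it takes over 64 s, if anything falls off the work surface, if the arm or the gripper's body presses on something with over 40 N, if the wrist force passes 120 N, or if a joint passes its speed limit or range.

## Robot

A 7-joint arm with a two-finger parallel gripper is mounted at the origin on the work surface. World frame = base frame: x ahead of the robot, y to its left, z up, the work surface at z = 0. Lengths are in m, angles in rad, forces in N, time in s.
With the tool pointing down it reaches from about 0.4 to 0.875 m from the base axis. Payload 19.3 kg.
Tool frame: the origin (TCP) lies at the very end of the fingers, on their centre line; the grasp point (between the pads) lies 19 mm behind it; z points along the fingers, y is the direction in which the jaws open and shut (so a half turn about z gives the same grasp; the last joint's range is limited). The gripper opens to 85 mm and grips with 20 to 120 N. Pads are 22 mm wide; open, the fingers measure 114 mm over their backs; the gripper's body (76 mm by 85 mm) begins 54 mm behind the grasp point. The pads swing forward as they close: fully open they stand 13 mm farther back than shut.
Start: joints at [-1.388, 0.521, -0.036, 1.599, 0.021, 1.021, -0.113], TCP at [0.156, 0.605, 0.231] pointing down, gripper open.
Joint ranges: [-2.91, 2.91], [-0.3, 2.13], [-1.5, 1.42], [0.17, 2.43], [-1.26, 4.41], [0.16, 1.93], [-2.52, 2.52]. Speed limits (rad/s): [1.89, 1.89, 2.39, 2.39, 3.01, 3.01, 3.01].

## Interface

Orientations are given as [roll, pitch, yaw] about the fixed x, y, z axes, in that order (R = Rz(yaw) Ry(pitch) Rx(roll)).
In Python, from workcell import bot gives the robot as it stands. The module is installed in compiled form; this text tells all that it offers.
- The arm moves only by the shell command python3 -m inch 'ROWS' [FORCE]. ROWS is JSON, a list of rows, each an object of numbers: "dx", "dy", "dz": the shift along the tool's x, y, z in mm; "rx", "ry", "rz": the turn, a rotation vector about the tool's x, y, z in rad; "hand": the closure, from -1 (fully open) to 1 (shut), so that 0 is half open. In form: [{"dx": .., "dy": .., "dz": .., "rx": .., "ry": .., "rz": .., "hand": ..}, ...]. A call has 1 to 10 rows; each row shifts and turns the commanded pose from where the row before left it, along the tool's axes as they then stand; what a row does not reach is not made up. A row lasts 1/10 s, in which the tool goes at most 50 mm and 8.59 degrees, less where a joint would pass 70% of its speed; a pose out of reach is approached as far as the arm can. A call with a gripper value outside its range is refused whole. The fingers move at their own pace and stop on an object; FORCE is the grip in N (left out, the last holds). Time passes only in rows, so rows that do not move let the fingers close. It gives the time, the measured TCP pose, the force and the opening at its end, in the units of the state.
- bot.observe(): the state, without advancing time (a new reading comes with each control period).
- bot.grab_frame(name): name is "scene" or "side" or "wrist"; returns (picture, depth): 480x640x3 uint8, red, green, blue; 480x640 float32, m along the optical axis (not along the pixel's ray), 0 where there is no reading.
- bot.get_calibration(name): a dict with "vertical_fov" (degrees; the focal length in pixels is half the picture's height over the tangent of half this angle, whatever the lens; pixels are square), "cx", "cy" (the principal point, pixels), "origin" and "orientation" of the camera in the world. Camera axes: x right, y down, z forward; pixel columns grow to the right and rows downward; lengths in m; the calibration is good to about 2 mm. A picture is of the moment at which its call begins: read the wrist's pose just before it. get_calibration takes no time and is no camera call; for the wrist camera it gives the pose at the moment of the call.
- bot.job_done(): hands the job in, once; it reports no verdict.
Trained networks look in the newest picture that a camera, given by its name, has taken for a name from the list of things; names that differ only in an ending like _2 or _b are one class to them, and where a whole thing is asked for, a point or a joint stands for the part that bears it (a point fixed in the world has none). Each returns a list of dicts, best first, with "score" (0 to 1); they miss things now and then, are a little off and sometimes report something else, mostly with a low value. They report only what shows in the picture. A call takes as long as a camera call. They do not tell look-alikes from the thing itself.
- bot.trace(camera, target): "region" (480x640 bool, what is visible of it) and "box" ([left, top, right, bottom] in pixels, round what is visible of it).
- bot.tip_of(camera, target): "centre" ([row, column] in pixels: a listed point, or the origin of a listed thing).
The state is a dict: "clock": time; "qpos": joint angles; "qd": joint speeds; "joint_efforts": joint torques, N m; "position": TCP position; "tool_rot": TCP orientation; "force": force on the tool from outside, world axes, zero at the start; "moment": the same for the moment, N m; "grip_width": finger opening in m.
Only numpy, scipy, OpenCV 4.12 (cv2) and the standard library are available. Lean on these libraries where they do the work, as an engineer would, in place of code of your own. Each camera call takes 0.05 s, during which the arm holds its last target.

## Working session

There is one attempt and no reset: what is moved stays moved. The work goes in short steps, Python scripts to look and compute and a shell command to move; the robot and the scene stay as the last step left them, time stands still between calls to the robot, and variables do not carry over. Pictures are saved under pics/ and viewed, and the job is handed in when it is done.

```bash
mkdir -p pics; ls
cat > h.py <<'E'
import numpy as np, cv2, json
from workcell import bot
from scipy.spatial.transform import Rotation as R
def cal(n):
    c=bot.get_calibration(n); f=240/np.tan(np.radians(c['vertical_fov'])/2)
    return c,f
def rot(o):
    o=np.array(o)
    return o if o.shape==(3,3) else (R.from_euler('xyz',o).as_matrix() if o.size==3 else R.from_quat(o).as_matrix())
def to_world(c,f,u,v,d):
    u=np.asarray(u,float);v=np.asarray(v,float)
    p=np.stack([(u-c['cx'])/f*d,(v-c['cy'])/f*d,d*np.ones_like(u)],-1)
    return p@rot(c['orientation']).T+np.array(c['origin'])
def ray_z(c,f,u,v,z):
    r=rot(c['orientation'])@np.array([(u-c['cx'])/f,(v-c['cy'])/f,1]); o=np.array(c['origin'])
    return o+r*(z-o[2])/r[2]
def cloud(c,f,depth):
    v,u=np.mgrid[0:480,0:640]
    return to_world(c,f,u,v,depth)
def snap(n,name):
    c,f=cal(n); p,d=bot.grab_frame(n)
    cv2.imwrite(f'pics/{name}.png',p[:,:,::-1]); np.savez(f'/tmp/{name}.npz',p=p,d=d,o=c['origin'],r=rot(c['orientation']),f=f,cx=c['cx'],cy=c['cy'])
    return c,f,p,d
E
python3 - <<'E'
from h import *
print(bot.observe())
for n in('scene','side','wrist'):
    c,f,p,d=snap(n,n+'0'); print(n,c,f)
E
```

```text
pics
{'clock': 0.0, 'qpos': array([-1.38818122,  0.52200607, -0.03632154,  1.59996703,  0.02121838,
        1.02111284, -0.11279154]), 'qd': array([-4.98561807e-04,  3.30352705e-04,  1.06461203e-03,  1.30056247e-03,
       -9.36395997e-06,  3.46168430e-04, -9.23183209e-04]), 'joint_efforts': array([ 1.63746241e-03, -9.27082300e+01,  1.98024295e+00, -3.69943929e+01,
        1.78716896e-02,  8.14045896e-03,  7.54674420e-05]), 'position': array([0.15629416, 0.60481052, 0.23074543]), 'tool_rot': array([-3.14048911e+00,  9.72064283e-05,  2.88877988e+00]), 'force': array([ 0.09373033, -0.47303079, -0.64638269]), 'moment': array([-0.02578163,  0.01698039,  0.02782932]), 'grip_width': 0.08512022125686029}
scene {'vertical_fov': 50.81335495298262, 'cx': 319.7721867772178, 'cy': 234.9111338910635, 'origin': array([ 1.33284418, -0.03523567,  1.30932444]), 'orientation': array([-2.54681772e+00, -2.42045714e-03,  1.54325800e+00])} 505.28683741910413
side {'vertical_fov': 42.710660520094855, 'cx': 322.96230714145855, 'cy': 228.22181899635663, 'origin': array([ 0.25240989, -0.84361321,  1.12025449]), 'orientation': array([-2.40816945e+00, -2.39072444e-03, -3.34886343e-01])} 613.8160522389633
wrist {'vertical_fov': 61.65697800002343, 'cx': 324.16765595261455, 'cy': 232.74696728149254, 'origin': array([0.09302165, 0.6213534 , 0.37352874]), 'orientation': array([2.88155812e+00, 9.50001312e-05, 1.31903140e+00])} 402.148976243298
```

View pics/scene0.png

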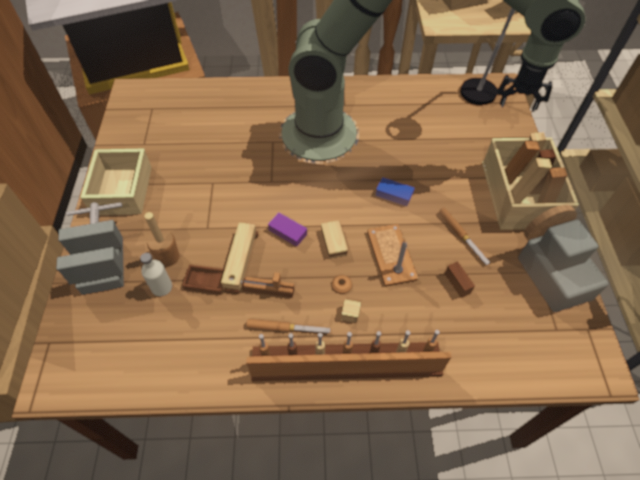

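View pics/side0.png

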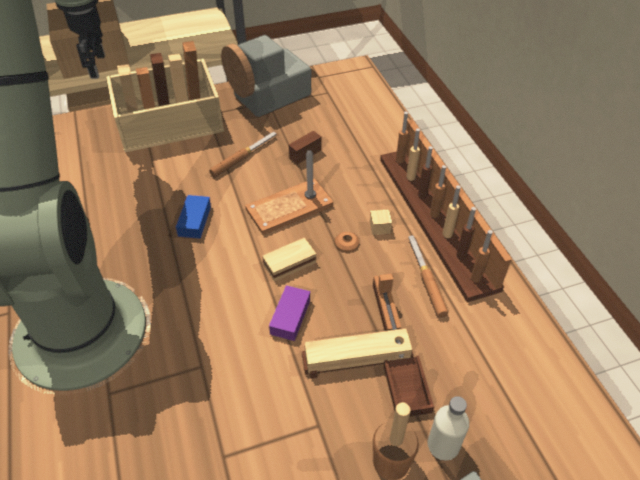

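View pics/wrist0.png

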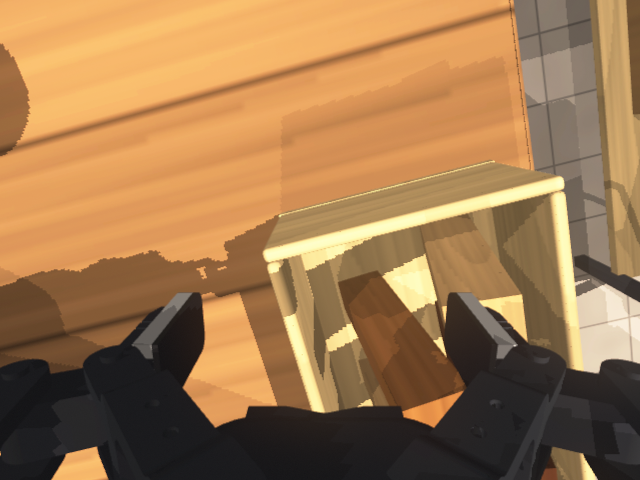

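The scene picture shows the platen in its cradle around (238,255), the trough and drift at (270,285), the tray at (205,280) and the press with its rod at (395,255). The blank candidates are a light-wood block at (334,238), a purple block at (288,229) and a blue block at (395,191). I'll enlarge these and measure.

Run:
```python
from h import *
S={}
for n in('scene','side'):
    c,f=cal(n); p,d=bot.grab_frame(n); S[n]=(c,f,p,d)
    for t in('cradle','trough','tray','platen','platen_bore','drift','drift_tip','blank','press','pad','rod_tip'):
        r=bot.tip_of(n,t)
        for q in r[:3]:
            v,u=q['centre']; dd=d[int(v),int(u)]
            print(n,t,round(q['score'],2),np.round([u,v],1),np.round(to_world(c,f,u,v,dd),4))
print(bot.observe()['clock'])
p=S['scene'][2]; q=S['side'][2]
cv2.imwrite('pics/c1.png',np.hstack([cv2.resize(p[200:310,170:310],(560,440),interpolation=2)])[:,:,::-1])
cv2.imwrite('pics/c2.png',cv2.resize(q[140:420,180:460],(600,600),interpolation=2)[:,:,::-1])
```

```text
scene cradle 0.29 [332.9 240.4] [0.496  0.0304 0.0407]
scene trough 0.7 [268.4 286.4] [ 0.6477 -0.1589  0.0413]
scene tray 0.95 [200.  279.5] [ 0.601  -0.3636  0.0069]
scene platen 0.7 [239.8 255.9] [ 0.5499 -0.2445  0.0508]
scene platen_bore 0.86 [228.3 283.7] [ 0.6359 -0.2732  0.041 ]
scene drift 0.74 [276.9 288.3] [ 0.6526 -0.135   0.0378]
scene drift_tip 0.59 [245.1 281.8] [ 0.6236 -0.2278  0.0276]
scene blank 0.83 [288.  232.2] [ 0.4603 -0.1051  0.0374]
scene blank 0.8 [331.8 243.1] [0.4999 0.0271 0.0319]
scene blank 0.72 [394.9 194.3] [0.3198 0.2378 0.0353]
scene press 0.79 [389.2 249.7] [0.5181 0.2008 0.0163]
scene rod_tip 0.67 [403.7 240.6] [0.4871 0.2485 0.0175]
scene rod_tip 0.52 [247.7 282.7] [ 0.6326 -0.2186  0.0382]
side cradle 0.85 [355.7 357.8] [ 0.5216 -0.2757  0.0427]
side trough 0.95 [385.7 304.9] [ 0.6324 -0.17    0.0297]
side trough 0.17 [283.2 205.6] [0.5129 0.1997 0.0161]
side tray 0.71 [409.9 397.8] [ 6.009e-01 -3.711e-01 -3.000e-04]
side tray 0.69 [358.8 353.9] [ 0.5295 -0.2718  0.0469]
side tray 0.67 [244.5 155.4] [0.4685 0.4169 0.0149]
side platen 0.86 [356.2 355.5] [ 0.5239 -0.2723  0.0447]
side platen_bore 0.59 [396.4 352.1] [ 0.6017 -0.2927  0.0473]
side drift 0.63 [382.7 291.4] [ 0.6337 -0.147   0.0483]
side drift_tip 0.75 [394.5 331. ] [ 0.6175 -0.247   0.0485]
side blank 0.92 [289.2 315.9] [ 0.4274 -0.1317  0.0336]
side blank 0.88 [288.6 263.4] [0.4685 0.007  0.0304]
side blank 0.67 [194.9 217.3] [0.2956 0.2193 0.0293]
side press 0.92 [277.8 213.2] [0.4929 0.1798 0.0152]
side press 0.35 [248.4 154.6] [ 0.4837  0.4409 -0.0064]
side pad 0.91 [281.7 204.9] [0.5104 0.2047 0.0146]
side rod_tip 0.78 [309.5 149.3] [0.6411 0.377  0.0206]
side rod_tip 0.61 [280.2 212.5] [0.4977 0.1739 0.022 ]
1.35
```

View pics/c1.png

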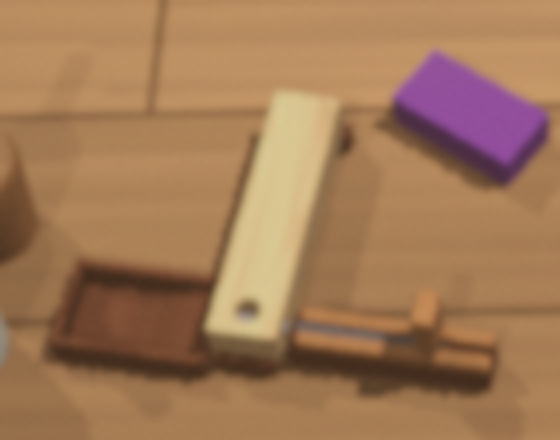

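View pics/c2.png

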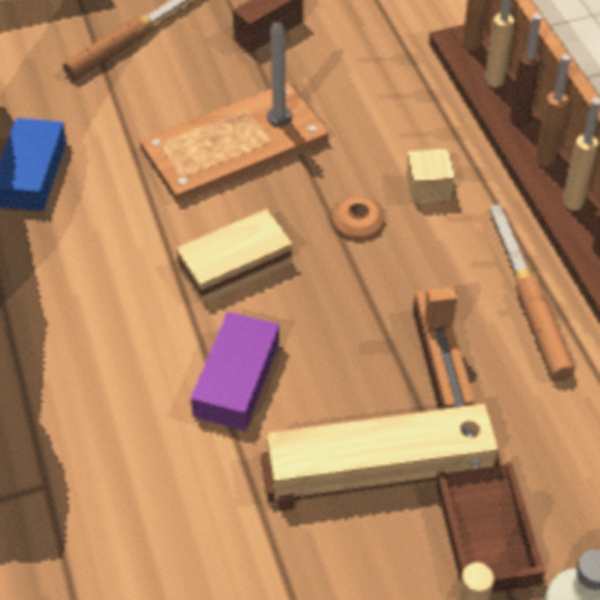

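The light block shows a dark middle layer on its side in the crop, at about (235,250). It fits "light, dark, light", so it is the real blank. The purple and blue ones are look-alikes. Next I'll measure each top face from both cameras.

```bash
cat > meas.py <<'E'
from h import *
def rect(P):
    (c,(a,b),ang)=cv2.minAreaRect((P[:,:2]*1000).astype(np.float32))
    if a<b: a,b,ang=b,a,ang+90
    return np.round(c,1),np.round((a,b),1),round(((ang+90)%180)-90,2)
def tops(n,t,zlo,zhi,near=None):
    c,f=cal(n); p,d=bot.grab_frame(n); X=cloud(c,f,d)
    for r in bot.trace(n,t)[:3]:
        m=r['region']&(d>0); 
        Z=X[m]; k=(Z[:,2]>zlo)&(Z[:,2]<zhi)
        if k.sum()<30: print(n,t,'few',r['score'],r['box']);continue
        m2=np.zeros((480,640),np.uint8); m2[m]=k
        m2=cv2.morphologyEx(m2,cv2.MORPH_OPEN,np.ones((3,3)))
        Q=X[m2>0]
        if len(Q)<30: continue
        print(n,t,round(r['score'],2),np.round(r['box']),'n',len(Q),'mean',np.round(Q.mean(0)*1000,1),'medz',round(np.median(Q[:,2])*1000,1),rect(Q))
E
python3 - <<'E'
from meas import *
for n in('scene','side'):
    c,f=cal(n); p,d=bot.grab_frame(n); X=cloud(c,f,d)
    m=(np.abs(X[...,2])<.02)&(X[...,0]>.3)&(X[...,0]<.7)&(np.abs(X[...,1])<.4)
    Q=X[m]; A=np.c_[Q[:,:2],np.ones(len(Q))]; 
    for _ in range(4):
        s=np.linalg.lstsq(A,Q[:,2],rcond=None)[0]; k=np.abs(Q[:,2]-A@s)<.004; A=A[k];Q=Q[k]
    print(n,'bench plane',s)
    tops(n,'platen',.04,.056); tops(n,'blank',.026,.042); tops(n,'press',.012,.024)
    tops(n,'drift',.07,.1)
E
```

```text
scene bench plane [0.00219109 0.00046583 0.00058923]
scene platen 0.95 [223. 224. 254. 288.] n 1045 mean [ 538.8 -250.1   48.8] medz 48.9 (array([ 534.5, -250.7]), array([213.8,  52.9]), -10.0)
scene platen few 0.47 [332.4, 282.1, 350.5, 296.1]
scene blank 0.92 [321. 218. 348. 259.] n 582 mean [478.8  33.3  34.8] medz 34.9 (array([475.8,  33.1]), array([115.2,  57.4]), 11.87)
scene blank 0.84 [375. 178. 414. 204.] n 489 mean [295.6 240.2  34.5] medz 34.7 (array([294. , 239.8]), array([109.8,  66.1]), 65.7)
scene blank 0.64 [268. 212. 306. 248.] n 575 mean [ 436.6 -107.7   34.6] medz 34.7 (array([ 434.4, -109.4]), array([113.2,  60.8]), 53.41)
scene press 0.71 [369. 226. 416. 292.] n 1468 mean [532.5 202.1  19.1] medz 19.2 (array([529., 206.]), array([204.1, 100.7]), 10.97)
scene drift 0.74 [245. 272. 279. 283.] n 72 mean [ 644.6 -134.7   85.9] medz 87.6 (array([ 642. , -135.2]), array([30.9, 15.8]), -10.27)
scene drift few 0.45 [182.0, 227.5, 294.2, 298.7]
side bench plane [ 0.00185641  0.00052714 -0.0019108 ]
side platen 0.9 [304. 331. 410. 374.] n 2340 mean [ 531.1 -254.2   46.2] medz 46.3 (array([ 533.6, -252.8]), array([210.3,  55.3]), -10.64)
side platen few 0.32 [408.5, 236.5, 448.7, 317.3]
side blank 0.8 [177. 193. 211. 238.] n 776 mean [292.1 235.5  32.1] medz 32.1 (array([292.4, 237.6]), array([115.9,  57.7]), 64.88)
side blank 0.62 [265. 238. 316. 279.] n 969 mean [474.1  28.5  32. ] medz 32.0 (array([475.3,  30.7]), array([112.2,  62. ]), 10.74)
side blank 0.56 [268. 288. 310. 341.] n 1137 mean [ 432.6 -115.3   32.2] medz 32.2 (array([ 434. , -111.9]), array([113.4,  56.9]), 52.85)
side press 0.69 [246. 152. 333. 233.] n 1967 mean [523.2 197.6  16.6] medz 16.5 (array([528.2, 202.2]), array([201.5, 105. ]), 10.67)
side drift 0.73 [376. 275. 397. 330.] n 132 mean [ 639.2 -141.4   82.6] medz 84.7 (array([ 639.9, -138.7]), array([27.5, 19. ]), -4.22)
```

```bash
python3 -m inch '[{"dz":-45,"hand":0},{"dx":-31,"dy":-32},{"dx":-31,"dy":-32},{"dx":-31,"dy":-32},{"dx":-31,"dy":-32},{"dx":-31,"dy":-32},{"dx":-31,"dy":-32},{"dx":-31,"dy":-32},{"dx":-31,"dy":-32},{"dx":-31,"dy":-32}]' 40
```

```text
schema error: expected keys dx, dy, dz, rx, ry, rz, hand
```

```bash
python3 -m inch '[{"dx":0,"dy":0,"dz":-45,"rx":0,"ry":0,"rz":0,"hand":0},{"dx":-31,"dy":-32,"dz":0,"rx":0,"ry":0,"rz":0,"hand":0},{"dx":-31,"dy":-32,"dz":0,"rx":0,"ry":0,"rz":0,"hand":0},{"dx":-31,"dy":-32,"dz":0,"rx":0,"ry":0,"rz":0,"hand":0},{"dx":-31,"dy":-32,"dz":0,"rx":0,"ry":0,"rz":0,"hand":0},{"dx":-31,"dy":-32,"dz":0,"rx":0,"ry":0,"rz":0,"hand":0},{"dx":-31,"dy":-32,"dz":0,"rx":0,"ry":0,"rz":0,"hand":0},{"dx":-31,"dy":-32,"dz":0,"rx":0,"ry":0,"rz":0,"hand":0},{"dx":-31,"dy":-32,"dz":0,"rx":0,"ry":0,"rz":0,"hand":0},{"dx":-31,"dy":-32,"dz":0,"rx":0,"ry":0,"rz":0,"hand":0}]' 40
```

```text
clock: 3.25
position: [0.355, 0.2549, 0.2766]
tool_rot: [3.141, 0.0, 2.889]
force: [0.6, 0.8, -1.0]
grip_width: 0.0425
```

```bash
python3 -m inch '[{"dx":-34,"dy":-36,"dz":0,"rx":0,"ry":0,"rz":0,"hand":0},{"dx":-34,"dy":-36,"dz":0,"rx":0,"ry":0,"rz":0,"hand":0},{"dx":-34,"dy":-36,"dz":0,"rx":0,"ry":0,"rz":0,"hand":0},{"dx":-34,"dy":-36,"dz":0,"rx":0,"ry":0,"rz":0,"hand":0},{"dx":-34,"dy":-36,"dz":0,"rx":0,"ry":0,"rz":0,"hand":0},{"dx":-34,"dy":-36,"dz":0,"rx":0,"ry":0,"rz":0,"hand":0},{"dx":-34,"dy":-36,"dz":0,"rx":0,"ry":0,"rz":0,"hand":0},{"dx":-34,"dy":-36,"dz":0,"rx":0,"ry":0,"rz":0,"hand":0},{"dx":-34,"dy":-36,"dz":0,"rx":0,"ry":0,"rz":0,"hand":0},{"dx":-34,"dy":-36,"dz":0,"rx":0,"ry":0,"rz":-0.073,"hand":0}]'
python3 - <<'E'
from meas import *
print(bot.observe()['position'],bot.observe()['tool_rot'],bot.observe()['qpos'])
c,f,p,d=snap('wrist','w1')
tops('wrist','platen',.04,.056); tops('wrist','drift',.078,.1)
X=cloud(c,f,d)
for t in('drift','drift_tip','platen_bore','trough'):
    for q in bot.tip_of('wrist',t)[:1]:
        v,u=q['centre']; print(t,q['score'],u,v,X[int(v),int(u)])
E
```

```text
clock: 4.25
position: [0.5943, -0.1788, 0.2763]
tool_rot: [3.141, 0.0, 2.962]
force: [0.1, 0.7, 0.4]
grip_width: 0.0428
[ 0.59432551 -0.17884487  0.27629124] [3.14147594e+00 1.23598182e-04 2.96242171e+00] [-0.04224793  0.49508378  0.35709537  1.57408272 -0.18700035  1.10614263
  1.75115164]
wrist platen 0.68 [209.  15. 279. 252.] n 13288 mean [ 524.5 -247.3   47.9] medz 48.0 (array([ 534.1, -249.5]), array([209.8,  50.7]), -10.06)
wrist drift 0.82 [277. 224. 395. 266.] n 639 mean [ 639.2 -135.    87.1] medz 87.8 (array([ 640.6, -134.5]), array([28.6, 16.3]), -10.09)
drift 0.94 375.5 228.0 [ 0.62626671 -0.13737883  0.06633455]
drift_tip 0.69 279.4 237.0 [ 0.62734772 -0.22988976  0.03379081]
platen_bore 0.81 249.3 229.5 [ 0.61102684 -0.25414312  0.0476397 ]
trough 0.78 344.2 230.4 [ 0.63168541 -0.16512082  0.03394236]
```

View pics/w1.png

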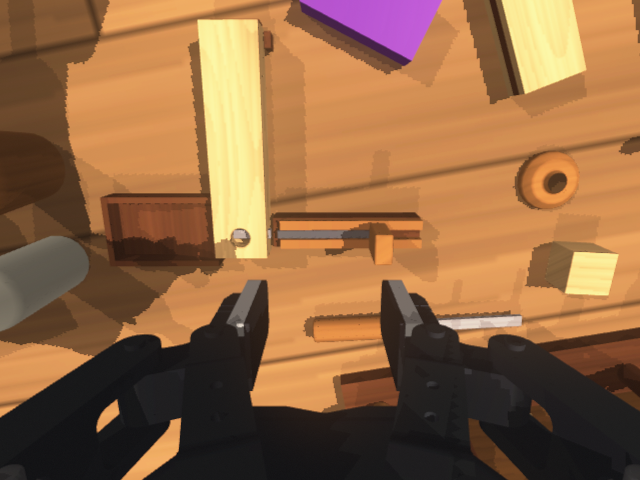

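The wrist view shows the platen at (235,140) with its bore at (240,237). The drift handle is at (382,245), its tip at (277,235), and the tray at (160,230). The measured sizes match (209.8 × 50.7 and 28.6 × 16.3 mm), and the handle works out at cradle x 84.8, y 131.8. I'll go down on the drift handle.

```bash
python3 -m inch '[{"dx":-19,"dy":26,"dz":20,"rx":0,"ry":0,"rz":0,"hand":0},{"dx":-19,"dy":26,"dz":30,"rx":0,"ry":0,"rz":0,"hand":0},{"dx":0,"dy":0,"dz":45,"rx":0,"ry":0,"rz":0,"hand":0},{"dx":0,"dy":0,"dz":45,"rx":0,"ry":0,"rz":0,"hand":0},{"dx":0,"dy":0,"dz":42,"rx":0,"ry":0,"rz":0,"hand":0},{"dx":0,"dy":0,"dz":40,"rx":0,"ry":0,"rz":0,"hand":0},{"dx":0,"dy":0,"dz":0,"rx":0,"ry":0,"rz":0,"hand":0}]' 
python3 -m inch '[{"dx":0,"dy":0,"dz":0,"rx":0,"ry":0,"rz":0,"hand":1},{"dx":0,"dy":0,"dz":0,"rx":0,"ry":0,"rz":0,"hand":1},{"dx":0,"dy":0,"dz":0,"rx":0,"ry":0,"rz":0,"hand":1},{"dx":0,"dy":0,"dz":0,"rx":0,"ry":0,"rz":0,"hand":1},{"dx":0,"dy":0,"dz":0,"rx":0,"ry":0,"rz":0,"hand":1},{"dx":0,"dy":0,"dz":0,"rx":0,"ry":0,"rz":0,"hand":1}]' 30
```

```text
clock: 5.4
position: [0.6374, -0.1311, 0.0499]
tool_rot: [-3.142, -0.007, 2.963]
force: [-0.7, -0.3, 0.7]
grip_width: 0.043
clock: 6.0
position: [0.6416, -0.1329, 0.0569]
tool_rot: [3.141, 0.004, 2.962]
force: [-1.5, 0.4, 10.3]
grip_width: 0.0155
```

```bash
python3 -m inch '[{"dx":0,"dy":0,"dz":0,"rx":0,"ry":0,"rz":0,"hand":1},{"dx":0,"dy":0,"dz":0,"rx":0,"ry":0,"rz":0,"hand":1}]'
python3 - <<'E'
from h import *
snap('scene','s2'); c,f,p,d=snap('side','sd2')
cv2.imwrite('pics/sd2c.png',cv2.resize(p[220:420,300:480],(720,800))[:600,:,::-1])
E
```

```text
clock: 6.2
position: [0.6416, -0.1328, 0.0569]
tool_rot: [3.141, 0.004, 2.962]
force: [-1.3, 1.3, 9.8]
grip_width: 0.0155
```

View pics/sd2c.png

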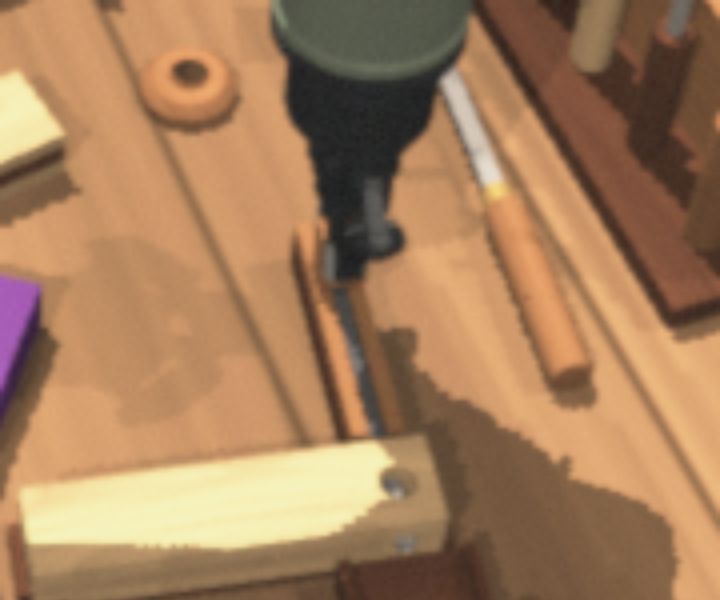

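The grip is on the handle (opening 15.5 mm). The 10 N upward force comes from the pads swinging forward as they close, so I'll ease up 2 mm and push along −y.

```bash
python3 -m inch '[{"dx":0,"dy":0,"dz":-2,"rx":0,"ry":0,"rz":0,"hand":1},{"dx":0,"dy":-8,"dz":0,"rx":0,"ry":0,"rz":0,"hand":1},{"dx":0,"dy":-8,"dz":0,"rx":0,"ry":0,"rz":0,"hand":1},{"dx":0,"dy":-8,"dz":0,"rx":0,"ry":0,"rz":0,"hand":1},{"dx":0,"dy":-8,"dz":0,"rx":0,"ry":0,"rz":0,"hand":1}]' 50
```

```text
clock: 6.8
position: [0.635, -0.1648, 0.057]
tool_rot: [3.141, 0.001, 2.962]
force: [-0.2, 3.5, 8.6]
grip_width: 0.0153
```

```bash
python3 -m inch '[{"dx":0,"dy":-8,"dz":0,"rx":0,"ry":0,"rz":0,"hand":1},{"dx":0,"dy":-8,"dz":0,"rx":0,"ry":0,"rz":0,"hand":1},{"dx":0,"dy":-8,"dz":0,"rx":0,"ry":0,"rz":0,"hand":1},{"dx":0,"dy":-8,"dz":0,"rx":0,"ry":0,"rz":0,"hand":1},{"dx":0,"dy":-7,"dz":0,"rx":0,"ry":0,"rz":0,"hand":1},{"dx":0,"dy":0,"dz":0,"rx":0,"ry":0,"rz":0,"hand":1}]'
python3 - <<'E'
from h import *
c,f,p,d=snap('side','sd3')
cv2.imwrite('pics/sd3c.png',cv2.resize(p[270:420,300:460],(640,600))[:,:,::-1])
E
```

```text
clock: 7.4
position: [0.6276, -0.2047, 0.057]
tool_rot: [-3.141, 0.001, 2.96]
force: [-0.8, -3.5, 7.0]
grip_width: 0.0151
```

View pics/sd3c.png

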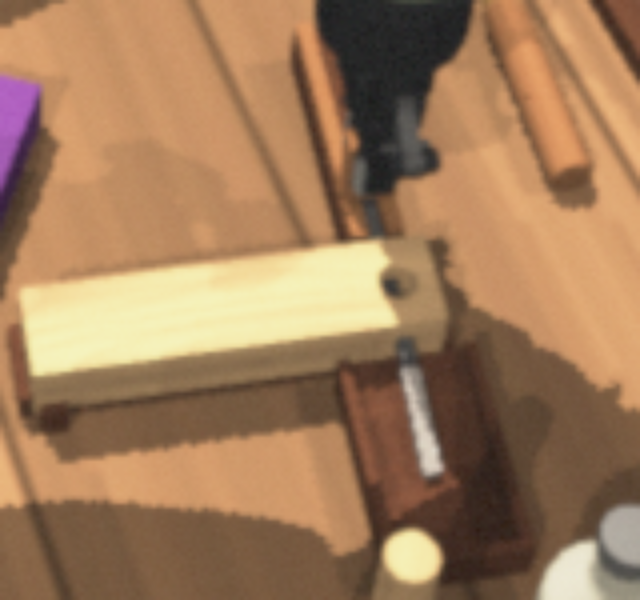

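The crop shows the pin at (420,430) in the tray side, out of the platen. Now I'll pull the drift back.

```bash
python3 -m inch '[{"dx":0,"dy":10,"dz":0,"rx":0,"ry":0,"rz":0,"hand":1},{"dx":0,"dy":12,"dz":0,"rx":0,"ry":0,"rz":0,"hand":1},{"dx":0,"dy":12,"dz":0,"rx":0,"ry":0,"rz":0,"hand":1},{"dx":0,"dy":12,"dz":0,"rx":0,"ry":0,"rz":0,"hand":1},{"dx":0,"dy":12,"dz":0,"rx":0,"ry":0,"rz":0,"hand":1},{"dx":0,"dy":12,"dz":0,"rx":0,"ry":0,"rz":0,"hand":1},{"dx":0,"dy":10,"dz":0,"rx":0,"ry":0,"rz":0,"hand":1},{"dx":0,"dy":0,"dz":0,"rx":0,"ry":0,"rz":0,"hand":1}]'
python3 - <<'E'
from h import *
c,f,p,d=snap('side','sd4')
cv2.imwrite('pics/sd4c.png',cv2.resize(p[270:420,300:460],(640,600))[:,:,::-1])
X=cloud(c,f,d)
for r in bot.tip_of('side','peg'):
  v,u=r['centre'];print(r['score'],u,v,X[int(v),int(u)])
E
```

```text
clock: 8.25
position: [0.6426, -0.1232, 0.0569]
tool_rot: [3.141, 0.001, 2.963]
force: [0.6, 5.7, 7.5]
grip_width: 0.0155
0.58 404.1 375.3 [ 0.60472937 -0.33001193  0.01738092]
```

View pics/sd4c.png

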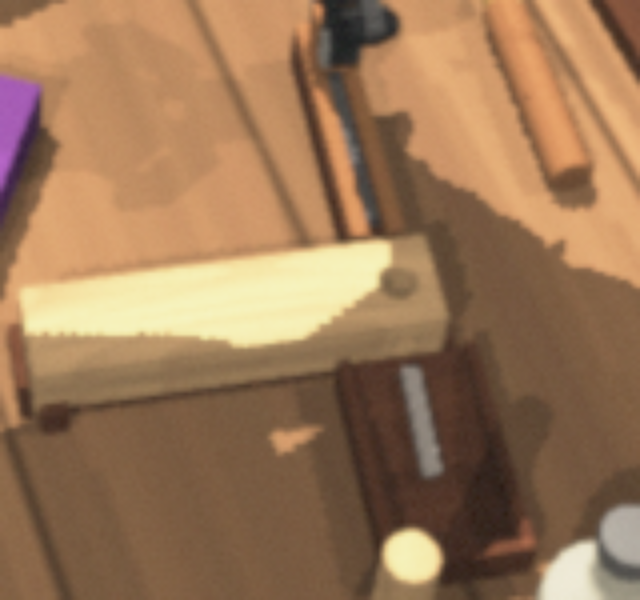

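The pin is lying in the tray at about (420,420), which is cradle y −67. Its hole and the bore are clear, and the drift is back. Release and rise.

```bash
python3 -m inch '[{"dx":0,"dy":0,"dz":0,"rx":0,"ry":0,"rz":0,"hand":0},{"dx":0,"dy":0,"dz":0,"rx":0,"ry":0,"rz":0,"hand":0},{"dx":0,"dy":0,"dz":0,"rx":0,"ry":0,"rz":0,"hand":0},{"dx":0,"dy":0,"dz":-20,"rx":0,"ry":0,"rz":0,"hand":0},{"dx":0,"dy":0,"dz":-40,"rx":0,"ry":0,"rz":0,"hand":0},{"dx":0,"dy":0,"dz":-50,"rx":0,"ry":0,"rz":0,"hand":0},{"dx":0,"dy":0,"dz":-50,"rx":0,"ry":0,"rz":0,"hand":0},{"dx":0,"dy":0,"dz":-50,"rx":0,"ry":0,"rz":0,"hand":0}]'
python3 - <<'E'
from meas import *
o=bot.observe();print(o['position'],o['tool_rot'])
snap('wrist','w4')
tops('wrist','platen',.04,.056); tops('wrist','drift',.078,.1)
E
```

```text
clock: 9.15
position: [0.6413, -0.1241, 0.2683]
tool_rot: [-3.141, -0.0, 2.961]
force: [0.0, -0.3, 0.9]
grip_width: 0.0427
[ 0.6413372  -0.12409241  0.26829564] [-3.14138036e+00 -3.49004337e-04  2.96143226e+00]
wrist platen 0.72 [125.   0. 212. 214.] n 12433 mean [ 539.6 -249.3   47.8] medz 47.9 (array([ 546.6, -251.7]), array([184.1,  51.3]), -10.0)
wrist drift 0.98 [220. 180. 334. 223.] n 683 mean [ 641.6 -122.5   87.6] medz 87.8 (array([ 642.3, -122.8]), array([27.9, 15.8]), -9.93)
```

View pics/w4.png

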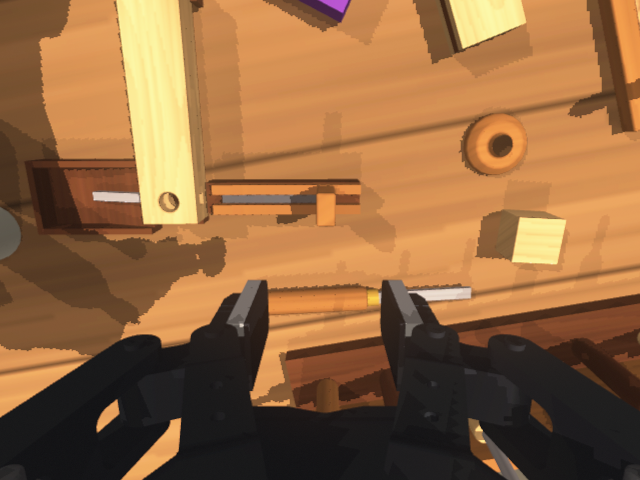

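The drift is upright in its trough with the handle at (327,205), tip at cradle y ≈ 46, and the pin at (115,197) in the tray. Next I'll go and look at the blank and press together.

```bash
python3 -m inch '[{"dx":27,"dy":33,"dz":-2,"rx":0,"ry":0,"rz":0,"hand":-1},{"dx":27,"dy":33,"dz":-2,"rx":0,"ry":0,"rz":0,"hand":-1},{"dx":27,"dy":33,"dz":-2,"rx":0,"ry":0,"rz":0,"hand":-1},{"dx":27,"dy":33,"dz":-2,"rx":0,"ry":0,"rz":0,"hand":-1},{"dx":26,"dy":33,"dz":-2,"rx":0,"ry":0,"rz":0,"hand":-1},{"dx":26,"dy":33,"dz":0,"rx":0,"ry":0,"rz":0,"hand":-1},{"dx":0,"dy":0,"dz":0,"rx":0,"ry":0,"rz":-0.125,"hand":-1},{"dx":0,"dy":0,"dz":0,"rx":0,"ry":0,"rz":-0.125,"hand":-1},{"dx":0,"dy":0,"dz":0,"rx":0,"ry":0,"rz":-0.125,"hand":-1},{"dx":0,"dy":0,"dz":0,"rx":0,"ry":0,"rz":0,"hand":-1}]'
python3 - <<'E'
from meas import *
o=bot.observe();print(o['position'],o['tool_rot'],o['qpos'])
c,f,p,d=snap('wrist','w5')
tops('wrist','blank',.026,.042); tops('wrist','press',.012,.024)
X=cloud(c,f,d)
for t in('pad','rod_tip'):
    for q in bot.tip_of('wrist',t)[:1]:
        v,u=q['centre']; print(t,q['score'],u,v,X[int(v),int(u)])
E
```

```text
clock: 10.4
position: [0.5193, 0.0994, 0.2751]
tool_rot: [-3.141, -0.002, -2.944]
force: [0.1, 0.1, -1.0]
grip_width: 0.0854
[0.51927185 0.09935612 0.27507335] [-3.14134302e+00 -2.26652304e-03 -2.94402325e+00] [-0.48924007  0.32811345  0.24314645  1.80868494 -0.09116339  1.01794066
  1.55791326]
wrist blank 0.95 [232.  72. 297. 195.] n 7377 mean [473.3  34.2  34. ] medz 34.0 (array([475.3,  34.4]), array([109.7,  56.3]), 11.07)
wrist blank 0.74 [495.   0. 598.  46.] n 1642 mean [324.  266.5  33.6] medz 34.1 (array([328., 265.]), array([64. , 30.3]), -80.19)
wrist blank 0.56 [ 44.   0. 190. 125.] n 8471 mean [ 434.1 -107.1   33.7] medz 33.8 (array([ 433.7, -108.3]), array([111.5,  56.5]), 54.22)
wrist press 0.86 [375. 119. 486. 327.] n 17273 mean [515.2 202.8  18.5] medz 18.5 (array([527.1, 207.2]), array([199. , 100.5]), 10.64)
wrist press few 0.47 [0.0, 241.9, 95.2, 308.8]
pad 0.8 429.2 196.8 [0.50068505 0.20344166 0.01886099]
```

View pics/w5.png

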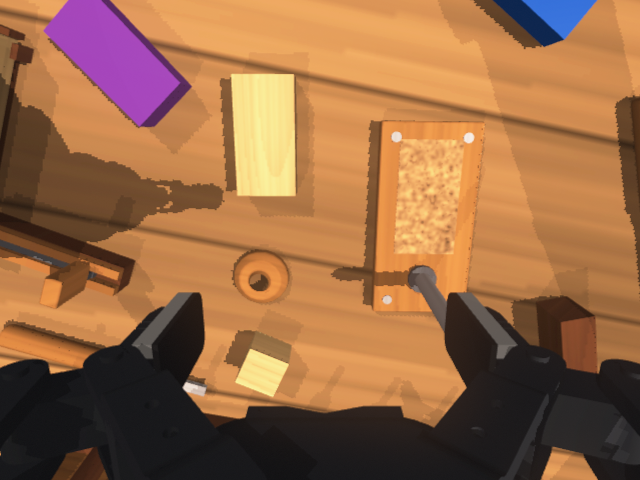

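Run:
```python
from h import *
def tipz(name,pos,rpy):
    a=np.load(f'/tmp/{name}.npz'); v,u=np.mgrid[0:480,0:640]
    d=a['d']; P=np.stack([(u-a['cx'])/a['f']*d,(v-a['cy'])/a['f']*d,d],-1)@a['r'].T+a['o']
    T=(P-np.array(pos))@R.from_euler('xyz',rpy).as_matrix()
    m=(d>0)&(np.abs(T[...,1])<.06)&(np.abs(T[...,0])<.02)&(T[...,2]<.03)&(T[...,2]>-.08)
    for s in(-1,1):
        Q=T[m&(np.sign(T[...,1])==s)]
        print(name,s,len(Q),'zmax',np.round(np.percentile(Q[:,2],[50,90,99,100])*1000,1),'inner y',np.round(np.percentile(np.abs(Q[:,1]),[0,5,50])*1000,1),'x',np.round(np.percentile(Q[:,0],[1,99])*1000,1))
tipz('w5',[0.51927185,0.09935612,0.27507335],[-3.14134302,-2.26652304e-03,-2.94402325])
tipz('w4',[0.6413372,-0.12409241,0.26829564],[-3.14138036,-3.49e-4,2.96143226])
```

```text
w5 -1 14756 zmax [-65.2 -29.5 -16.4 -12.4] inner y [ 0.1  7.7 43.7] x [-9.3 17.8]
w5 1 14210 zmax [-65.1 -29.4 -16.5 -12.5] inner y [ 0.1  7.6 44. ] x [-9.4 17.8]
w4 -1 23702 zmax [-62.8 -37.6  -9.7  -1.6] inner y [ 0.1 11.7 42.8] x [-10.5  17.8]
w4 1 23558 zmax [-62.7 -37.5  -9.7  -1.9] inner y [ 0.1 11.8 43.2] x [-10.4  17.9]
```

The blank (x 475.3, y 34.4, yaw 11.07°, 109.7 × 56.3 mm) is at (265,135). The blue and purple look-alikes are elsewhere. The finger tips sit 12.5 mm back when open, as described. Grasp the blank.

```bash
python3 -m inch '[{"dx":28,"dy":-28,"dz":20,"rx":0,"ry":0,"rz":0,"hand":-1},{"dx":28,"dy":-27,"dz":30,"rx":0,"ry":0,"rz":0,"hand":-1},{"dx":0,"dy":0,"dz":50,"rx":0,"ry":0,"rz":0,"hand":-1},{"dx":0,"dy":0,"dz":50,"rx":0,"ry":0,"rz":0,"hand":-1},{"dx":0,"dy":0,"dz":45,"rx":0,"ry":0,"rz":0,"hand":-1},{"dx":0,"dy":0,"dz":40,"rx":0,"ry":0,"rz":0,"hand":-1},{"dx":0,"dy":0,"dz":25,"rx":0,"ry":0,"rz":0,"hand":-1},{"dx":0,"dy":0,"dz":11,"rx":0,"ry":0,"rz":0,"hand":-1},{"dx":0,"dy":0,"dz":0,"rx":0,"ry":0,"rz":0,"hand":-1}]'
python3 -m inch '[{"dx":0,"dy":0,"dz":0,"rx":0,"ry":0,"rz":0,"hand":0.3},{"dx":0,"dy":0,"dz":0,"rx":0,"ry":0,"rz":0,"hand":0.3},{"dx":0,"dy":0,"dz":0,"rx":0,"ry":0,"rz":0,"hand":0.3},{"dx":0,"dy":0,"dz":0,"rx":0,"ry":0,"rz":0,"hand":0.3},{"dx":0,"dy":0,"dz":0,"rx":0,"ry":0,"rz":0,"hand":0.3}]' 40
```

```text
clock: 11.65
position: [0.4751, 0.0345, 0.0046]
tool_rot: [-3.141, -0.002, -2.947]
force: [0.2, 0.1, 0.6]
grip_width: 0.085
clock: 12.15
position: [0.4764, 0.0349, 0.0067]
tool_rot: [-3.142, 0.002, -2.946]
force: [-1.1, -0.4, 9.9]
grip_width: 0.0554
```

```bash
python3 -m inch '[{"dx":0,"dy":0,"dz":-30,"rx":0,"ry":0,"rz":0,"hand":0.3},{"dx":0,"dy":0,"dz":-50,"rx":0,"ry":0,"rz":0,"hand":0.3},{"dx":-12,"dy":32,"dz":-20,"rx":0,"ry":0,"rz":0,"hand":0.3},{"dx":-12,"dy":32,"dz":0,"rx":0,"ry":0,"rz":0,"hand":0.3},{"dx":-12,"dy":32,"dz":0,"rx":0,"ry":0,"rz":0,"hand":0.3},{"dx":-12,"dy":32,"dz":0,"rx":0,"ry":0,"rz":0,"hand":0.3},{"dx":-11,"dy":31,"dz":0,"rx":0,"ry":0,"rz":0.008,"hand":0.3},{"dx":0,"dy":0,"dz":0,"rx":0,"ry":0,"rz":0,"hand":0.3},{"dx":0,"dy":0,"dz":0,"rx":0,"ry":0,"rz":0,"hand":0.3}]'
python3 - <<'E'
from meas import *
o=bot.observe();print(o['position'],o['tool_rot'])
c,f,p,d=snap('wrist','w6'); X=cloud(c,f,d)
tops('wrist','blank',.09,.17);tops('side','blank',.09,.17); tops('wrist','press',.012,.024)
E
```

```text
clock: 13.05
position: [0.5025, 0.2026, 0.106]
tool_rot: [3.141, 0.001, -2.953]
force: [0.6, -0.7, -1.6]
grip_width: 0.0554
[0.50254052 0.20261804 0.10600429] [ 3.14139910e+00  8.15702306e-04 -2.95306038e+00]
wrist blank 0.59 [228. 153. 420. 418.] n 45833 mean [483.2 198.4 132.9] medz 133.2 (array([489.5, 199.5]), array([86.2, 56.4]), 10.73)
side blank few 0.9 [267.7, 286.0, 308.9, 341.0]
side blank few 0.8 [173.7, 192.7, 209.2, 241.4]
side blank 0.66 [250. 164. 304. 196.] n 874 mean [489.1 183.5 123. ] medz 128.4 (array([497., 186.]), array([122.1,  81.8]), -16.0)
wrist press 0.71 [238. 110. 415. 155.] n 7571 mean [440.9 190.4  18.2] medz 18.3 (array([441.4, 190.9]), array([100.1,  24.2]), -79.57)
```

View pics/w6.png

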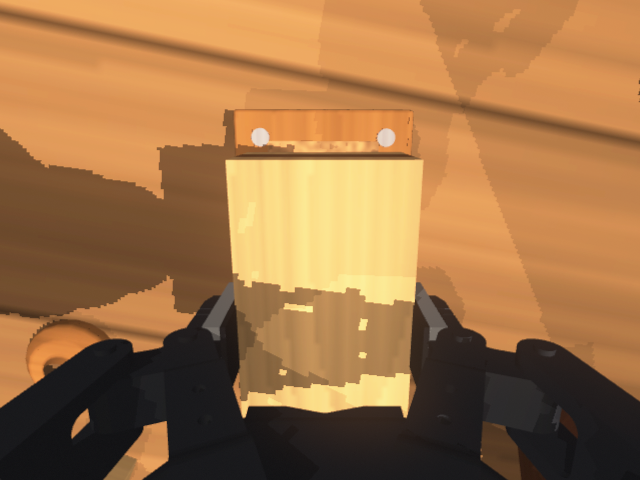

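The blank is held level above the press, at (320,290) in the picture. Its centre works out 1.5 mm from the pad centre with matching yaw. Its underside is 81 mm above the pad, so I'll lower it.

```bash
python3 -m inch '[{"dx":-1.5,"dy":0,"dz":25,"rx":0,"ry":0,"rz":0,"hand":0.3},{"dx":0,"dy":0,"dz":25,"rx":0,"ry":0,"rz":0,"hand":0.3},{"dx":0,"dy":0,"dz":15,"rx":0,"ry":0,"rz":0,"hand":0.3},{"dx":0,"dy":0,"dz":8,"rx":0,"ry":0,"rz":0,"hand":0.3},{"dx":0,"dy":0,"dz":5,"rx":0,"ry":0,"rz":0,"hand":0.3},{"dx":0,"dy":0,"dz":3,"rx":0,"ry":0,"rz":0,"hand":0.3},{"dx":0,"dy":0,"dz":0,"rx":0,"ry":0,"rz":0,"hand":0.3}]'
```

```text
clock: 14.1
position: [0.5045, 0.2025, 0.0249]
tool_rot: [3.141, 0.001, -2.955]
force: [0.3, -0.3, -1.8]
grip_width: 0.0551
```

```bash
python3 -m inch '[{"dx":0,"dy":0,"dz":1.5,"rx":0,"ry":0,"rz":0,"hand":0.3},{"dx":0,"dy":0,"dz":0,"rx":0,"ry":0,"rz":0,"hand":0.3},{"dx":0,"dy":0,"dz":0,"rx":0,"ry":0,"rz":0,"hand":-1},{"dx":0,"dy":0,"dz":0,"rx":0,"ry":0,"rz":0,"hand":-1},{"dx":0,"dy":0,"dz":0,"rx":0,"ry":0,"rz":0,"hand":-1},{"dx":0,"dy":0,"dz":0,"rx":0,"ry":0,"rz":0,"hand":-1},{"dx":0,"dy":0,"dz":-25,"rx":0,"ry":0,"rz":0,"hand":-1},{"dx":0,"dy":0,"dz":-45,"rx":0,"ry":0,"rz":0,"hand":-1},{"dx":0,"dy":0,"dz":-50,"rx":0,"ry":0,"rz":0,"hand":-1},{"dx":0,"dy":0,"dz":-50,"rx":0,"ry":0,"rz":0,"hand":-1}]'
python3 -m inch '[{"dx":20,"dy":0,"dz":-50,"rx":0,"ry":0,"rz":0,"hand":-1},{"dx":30,"dy":-20,"dz":-20,"rx":0,"ry":0,"rz":0,"hand":-1},{"dx":0,"dy":0,"dz":0,"rx":0,"ry":0,"rz":0,"hand":-1}]'
python3 - <<'E'
from meas import *
o=bot.observe();print(o['position'],o['tool_rot'])
c,f,p,d=snap('wrist','w7'); X=cloud(c,f,d)
tops('wrist','blank',.044,.06); tops('wrist','press',.012,.024)
# rod top points
m=(d>0)&(X[...,2]>.1)&(X[...,2]<.175)&(np.hypot(X[...,0]-.586,X[...,1]-.218)<.03)
Q=X[m];print(len(Q))
for lo in(.1,.12,.14,.155,.163):
    k=(Q[:,2]>lo)&(Q[:,2]<lo+.02)
    if k.sum():print(lo,k.sum(),np.round(Q[k].mean(0)*1000,1),np.round(Q[k].min(0)*1000,1),np.round(Q[k].max(0)*1000,1))
E
```

```text
clock: 15.1
position: [0.5037, 0.2021, 0.1946]
tool_rot: [-3.141, -0.001, -2.955]
force: [-0.6, 0.4, 0.1]
grip_width: 0.0852
clock: 15.4
position: [0.4591, 0.1717, 0.2622]
tool_rot: [3.14, 0.003, -2.956]
force: [0.9, 0.0, 0.0]
grip_width: 0.0856
[0.45909158 0.17169541 0.26218682] [ 3.13994894  0.00323887 -2.95621686]
wrist blank few 0.82 [368.4, 0.0, 513.4, 91.7]
wrist blank few 0.79 [0.0, 44.6, 104.4, 178.1]
wrist blank 0.65 [317. 189. 380. 309.] n 6973 mean [500.1 202.8  52. ] medz 52.1 (array([502.6, 203.2]), array([109.9,  56.1]), 10.79)
wrist press 0.92 [296. 165. 396. 411.] n 9851 mean [522.7 204.1  18.1] medz 18.1 (array([527.2, 207.2]), array([199.3,  99.9]), 10.5)
960
0.1 250 [580.9 216.5 110.5] [577.7 210.4 100.3] [588.2 226.2 119.7]
0.12 310 [581.  216.4 130.2] [578.3 210.3 120. ] [588.5 225.8 140. ]
0.14 392 [581.1 216.3 150.5] [577.8 210.2 140.2] [588.2 226.  160. ]
0.155 123 [581.5 216.  157.3] [578.5 210.5 155. ] [587.4 223.8 161.9]
```

View pics/w7.png

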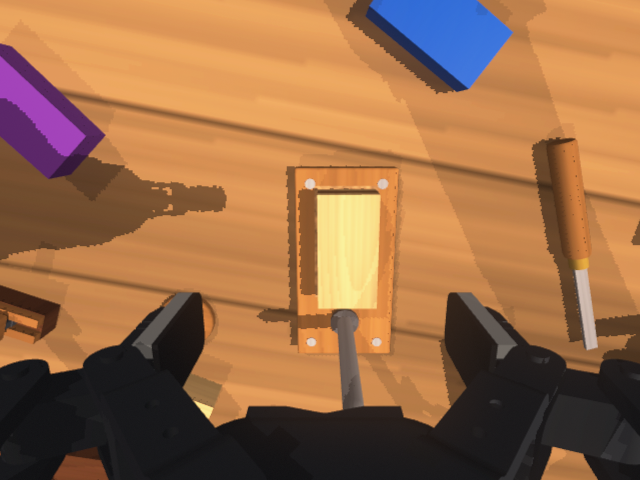

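The blank is centred on the cork at (348,250): centre 0.6 mm off, z right and yaw within 0.3°. Next I'll fit the rod axis with a circle of known radius.

```bash
cat > rod.py <<'E'
from h import *
from scipy.optimize import least_squares
def rodfit(name,z0=.06,z1=.15):
    a=np.load(f'/tmp/{name}.npz'); v,u=np.mgrid[0:480,0:640]; d=a['d']
    P=np.stack([(u-a['cx'])/a['f']*d,(v-a['cy'])/a['f']*d,d],-1)@a['r'].T+a['o']
    Q=P[(d>0)&(P[...,2]>z0)&(P[...,2]<z1)&(np.hypot(P[...,0]-.586,P[...,1]-.218)<.018)]
    s=least_squares(lambda x:np.hypot(Q[:,0]-x[0],Q[:,1]-x[1])-.008,[.59,.218],loss='soft_l1',f_scale=.001)
    print(name,len(Q),np.round(s.x*1000,2),'rms',np.sqrt(np.mean(s.fun**2))*1000); return s.x
if __name__=='__main__':
    rodfit('w7',.06,.11);rodfit('w7',.1,.15);rodfit('w7')
    snap('scene','s7');snap('side','sd7')
    for n in('s7','sd7'):
        try: rodfit(n)
        except Exception as e: print(e)
E
python3 rod.py
```

```text
w7 527 [586.94 218.34] rms 0.32380533183158355
w7 741 [586.96 218.29] rms 0.36790993900207203
w7 1149 [586.96 218.31] rms 0.3549153245287997
s7 103 [586.55 217.3 ] rms 1.2583840004430533
sd7 187 [587.08 214.76] rms 1.7305406298839134
```

```bash
python3 -m inch '[{"dx":3.5,"dy":-46.6,"dz":-3,"rx":0,"ry":0,"rz":0,"hand":-1},{"dx":3.5,"dy":-46.6,"dz":-3,"rx":0,"ry":0,"rz":0,"hand":-1},{"dx":3.5,"dy":-46.6,"dz":-3,"rx":0,"ry":0,"rz":0,"hand":-1},{"dx":3.5,"dy":-46.6,"dz":-3,"rx":0,"ry":0,"rz":0,"hand":-1},{"dx":3.5,"dy":-46.6,"dz":0,"rx":0,"ry":0,"rz":0,"hand":-1},{"dx":3.5,"dy":-46.6,"dz":0,"rx":0,"ry":0,"rz":0,"hand":-1},{"dx":3.5,"dy":-46.6,"dz":0,"rx":0,"ry":0,"rz":0,"hand":-1},{"dx":3.5,"dy":-46.6,"dz":0,"rx":0,"ry":0,"rz":0,"hand":-1}]'
python3 -m inch '[{"dx":0,"dy":0,"dz":0,"rx":0,"ry":0,"rz":0.12,"hand":-1},{"dx":0,"dy":0,"dz":0,"rx":0,"ry":0,"rz":0.12,"hand":-1},{"dx":0,"dy":0,"dz":0,"rx":0,"ry":0,"rz":0.12,"hand":-1},{"dx":0,"dy":0,"dz":0,"rx":0,"ry":0,"rz":0,"hand":-1}]'
python3 - <<'E'
from meas import *
o=bot.observe();print(o['position'],o['tool_rot'],o['qpos'])
c,f,p,d=snap('wrist','w8'); X=cloud(c,f,d)
tops('wrist','platen',.04,.056); tops('wrist','drift',.078,.1)
for t in('platen_bore','peg'):
    for q in bot.tip_of('wrist',t)[:1]:
        v,u=q['centre']; print(t,q['score'],u,v,X[int(v),int(u)])
E
```

```text
clock: 16.55
position: [0.5021, -0.1996, 0.2707]
tool_rot: [3.142, -0.001, -2.954]
force: [0.6, 0.6, 0.0]
grip_width: 0.0856
clock: 16.95
position: [0.502, -0.1978, 0.2705]
tool_rot: [-3.141, -0.001, 2.966]
force: [0.6, 0.3, -0.3]
grip_width: 0.0853
[ 0.50204615 -0.19779096  0.27050549] [-3.14092889e+00 -1.29449262e-03  2.96648356e+00] [-0.14831867  0.387524    0.55614805  1.79960164 -0.23496025  1.02194189
  1.89405732]
wrist platen 0.79 [246. 124. 307. 341.] n 11257 mean [ 525.3 -247.7   47.9] medz 48.0 (array([ 534.4, -249.5]), array([210.5,  50.3]), -10.1)
wrist drift 0.56 [323. 308. 439. 358.] n 603 mean [ 639.8 -123.3   86.7] medz 87.7 (array([ 641.9, -122.6]), array([28.4, 16. ]), -10.23)
platen_bore 0.61 277.7 307.5 [ 0.59970865 -0.26189317  0.04822061]
peg 0.88 224.6 309.6 [ 0.60435703 -0.32351461  0.02082041]
```

View pics/w8.png

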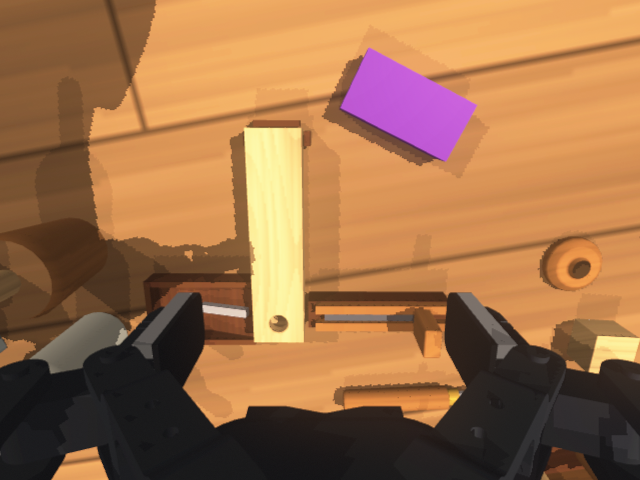

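The platen is free (pin at (225,309) in the tray) and its centre measures (534.4, −249.5) at −10.1°. Go down on its middle.

```bash
python3 -m inch '[{"dx":-20.5,"dy":-22.7,"dz":20,"rx":0,"ry":0,"rz":0,"hand":-1},{"dx":-20.5,"dy":-22.6,"dz":30,"rx":0,"ry":0,"rz":0,"hand":-1},{"dx":0,"dy":0,"dz":50,"rx":0,"ry":0,"rz":0,"hand":-1},{"dx":0,"dy":0,"dz":50,"rx":0,"ry":0,"rz":0,"hand":-1},{"dx":0,"dy":0,"dz":30,"rx":0,"ry":0,"rz":0,"hand":-1},{"dx":0,"dy":0,"dz":0,"rx":0,"ry":0,"rz":0,"hand":-1}]'
python3 - <<'E'
from h import *
snap('wrist','w9')
E
```

```text
clock: 17.9
position: [0.5326, -0.2487, 0.0878]
tool_rot: [3.141, -0.006, 2.969]
force: [-0.2, 0.7, 1.6]
grip_width: 0.0858
```

View pics/w9.png

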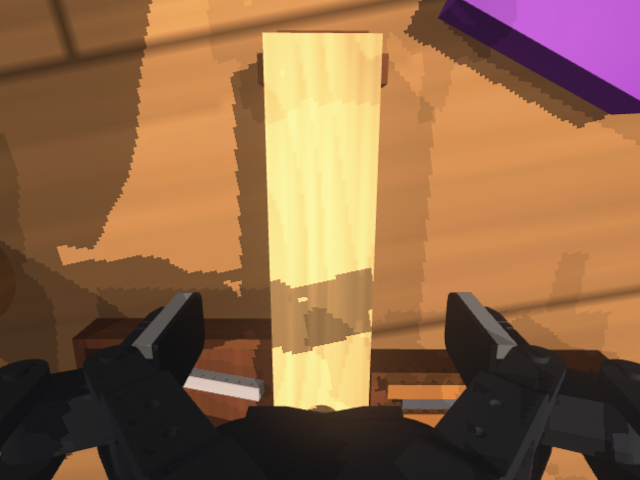

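The platen is centred between the open fingers, with its column at about 322 and the fingers at 200 and 450. Continue down and close.

```bash
python3 -m inch '[{"dx":0,"dy":0,"dz":35,"rx":0,"ry":0,"rz":0,"hand":-1},{"dx":0,"dy":0,"dz":25,"rx":0,"ry":0,"rz":0,"hand":-1},{"dx":0,"dy":0,"dz":15,"rx":0,"ry":0,"rz":0,"hand":-1},{"dx":0,"dy":0,"dz":0,"rx":0,"ry":0,"rz":0,"hand":-1},{"dx":0,"dy":0,"dz":0,"rx":0,"ry":0,"rz":0,"hand":0.4},{"dx":0,"dy":0,"dz":0,"rx":0,"ry":0,"rz":0,"hand":0.4},{"dx":0,"dy":0,"dz":0,"rx":0,"ry":0,"rz":0,"hand":0.4},{"dx":0,"dy":0,"dz":0,"rx":0,"ry":0,"rz":0,"hand":0.4},{"dx":0,"dy":0,"dz":0,"rx":0,"ry":0,"rz":0,"hand":0.4},{"dx":0,"dy":0,"dz":0,"rx":0,"ry":0,"rz":0,"hand":0.4}]' 80
```

```text
clock: 18.95
position: [0.5354, -0.2497, 0.0179]
tool_rot: [-3.141, 0.002, 2.969]
force: [-1.6, 0.7, 14.5]
grip_width: 0.0492
```

```bash
python3 -m inch '[{"dx":0,"dy":0,"dz":-10,"rx":0,"ry":0,"rz":0,"hand":0.4},{"dx":0,"dy":0,"dz":-25,"rx":0,"ry":0,"rz":0,"hand":0.4},{"dx":0,"dy":0,"dz":-40,"rx":0,"ry":0,"rz":0,"hand":0.4},{"dx":0,"dy":0,"dz":-40,"rx":0,"ry":0,"rz":0,"hand":0.4},{"dx":0,"dy":0,"dz":-40,"rx":0,"ry":0,"rz":0,"hand":0.4},{"dx":0,"dy":0,"dz":-40,"rx":0,"ry":0,"rz":0,"hand":0.4},{"dx":0,"dy":0,"dz":-25,"rx":0,"ry":0,"rz":0,"hand":0.4},{"dx":0,"dy":0,"dz":0,"rx":0,"ry":0,"rz":0,"hand":0.4}]'
cat > held.py <<'E'
from meas import *
def held(name,zt):
    o=bot.observe(); T=R.from_euler('xyz',o['tool_rot']).as_matrix(); pos=o['position']
    print('TCP',np.round(pos*1000,1),np.round(o['tool_rot'],4))
    c,f,p,d=snap('wrist',name); X=cloud(c,f,d)
    L=(X-pos)@T   # tool frame
    r=bot.trace('wrist','platen')[0]; m=r['region']&(d>0)&(np.abs(L[...,2]+zt)<.02)&(L[...,0]>-.02)
    m=cv2.erode(m.astype(np.uint8),np.ones((3,3)))>0
    Q=L[m]; A=np.c_[Q[:,:2],np.ones(len(Q))]
    for _ in range(5):
        s=np.linalg.lstsq(A,Q[:,2],rcond=None)[0]; k=np.abs(Q[:,2]-A@s)<.002; A=A[k];Q=Q[k]
    print('score',r['score'],'n',len(Q),'tool-frame plane slopes x,y,z0(mm)',np.round(s[:2],4),round(s[2]*1000,2))
    # edges: sides vs x and end
    far=np.percentile(Q[:,0],99.7)
    b=[]
    for x in np.arange(.03,.095,.005):
        q=Q[np.abs(Q[:,0]-x)<.0025]
        if len(q)>30: b.append([x,q[:,1].min(),q[:,1].max()])
    b=np.array(b); mid=(b[:,1]+b[:,2])/2; k=np.polyfit(b[:,0],mid,1)
    print('end x',round(far*1000,2),'width',np.round(np.median(b[:,2]-b[:,1])*1000,2),'centreline slope',round(k[0],4),'y at x=0',round(k[1]*1000,2))
    cx=far+.0005-.105   # platen centre along tool x (bored end towards -x)
    bx=cx-.085
    bt=np.array([bx,np.polyval(k,bx),s[2]+s[0]*bx+.036]); ct=np.array([cx,np.polyval(k,cx),s[2]+.036])
    B=pos+T@bt; C=pos+T@ct
    zax=T@np.array([s[0],s[1],-1]); 
    print('bore world',np.round(B*1000,1),'centre',np.round(C*1000,1),'tilt vec',np.round(zax,4),'yaw of platen x deg',np.degrees(np.arctan2(*(B-C)[[1,0]])))
E
python3 -c "
from held import *
held('w10',.03)"
```

```text
clock: 19.75
position: [0.5356, -0.2501, 0.2404]
tool_rot: [-3.141, 0.006, 2.969]
force: [1.4, -0.4, -2.6]
grip_width: 0.0488
TCP [ 535.6 -250.1  240.4] [-3.1411  0.0056  2.9686]
score 0.96 n 65938 tool-frame plane slopes x,y,z0(mm) [-0.0025 -0.0012] -30.12
end x 95.68 width 49.76 centreline slope 0.0012 y at x=0 0.33
bore world [ 628.  -266.1  234.8] centre [ 544.3 -251.4  234.6] tilt vec [-3.2e-03 -2.0e-04  1.0e+00] yaw of platen x deg -9.981167192021765
```

View pics/w10.png

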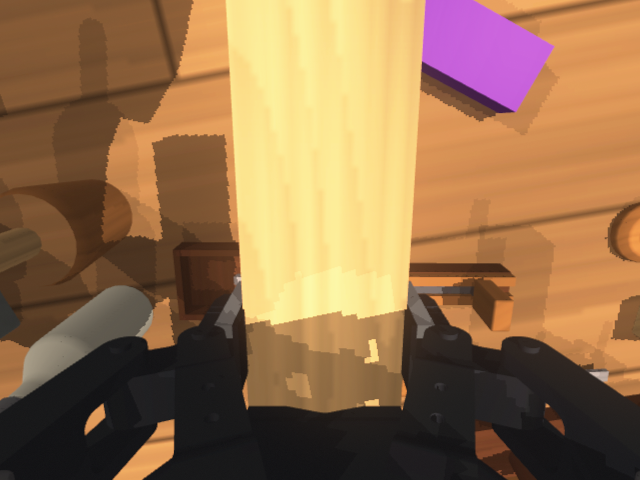

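The platen is gripped level (opening 48.8 mm, tilt about 3 mrad); its far end is cut off at the picture's top edge. Carry it over with the rotation at the end, then check bore against rod with all cameras.

```bash
python3 -m inch '[{"dx":5,"dy":20,"dz":0,"rx":0,"ry":0,"rz":0,"hand":0.4},{"dx":8,"dy":32,"dz":0,"rx":0,"ry":0,"rz":0,"hand":0.4},{"dx":8,"dy":33,"dz":0,"rx":0,"ry":0,"rz":0,"hand":0.4},{"dx":8,"dy":33,"dz":0,"rx":0,"ry":0,"rz":0,"hand":0.4},{"dx":8,"dy":33,"dz":0,"rx":0,"ry":0,"rz":0,"hand":0.4},{"dx":8,"dy":33,"dz":0,"rx":0,"ry":0,"rz":0,"hand":0.4},{"dx":8,"dy":33,"dz":0,"rx":0,"ry":0,"rz":0,"hand":0.4},{"dx":8,"dy":33,"dz":0,"rx":0,"ry":0,"rz":0,"hand":0.4},{"dx":8,"dy":33,"dz":0,"rx":0,"ry":0,"rz":0,"hand":0.4},{"dx":8,"dy":33,"dz":0,"rx":0,"ry":0,"rz":0,"hand":0.4}]'
python3 -m inch '[{"dx":8,"dy":33,"dz":0,"rx":0,"ry":0,"rz":-0.06,"hand":0.4},{"dx":0,"dy":0,"dz":0,"rx":0,"ry":0,"rz":-0.1,"hand":0.4},{"dx":0,"dy":0,"dz":0,"rx":0,"ry":0,"rz":-0.1,"hand":0.4},{"dx":0,"dy":0,"dz":0,"rx":0,"ry":0,"rz":-0.1,"hand":0.4},{"dx":0,"dy":0,"dz":0,"rx":0,"ry":0,"rz":0,"hand":0.4},{"dx":0,"dy":0,"dz":0,"rx":0,"ry":0,"rz":0,"hand":0.4}]'
```

```text
clock: 20.85
position: [0.512, 0.0763, 0.2351]
tool_rot: [-3.14, -0.002, 2.969]
force: [-0.1, -0.2, -3.1]
grip_width: 0.0486
clock: 21.45
position: [0.5104, 0.1087, 0.2355]
tool_rot: [-3.141, -0.001, -2.958]
force: [0.0, 0.3, -3.1]
grip_width: 0.0489
```

```bash
python3 -m inch '[{"dx":-4,"dy":31,"dz":0,"rx":0,"ry":0,"rz":0,"hand":0.4},{"dx":-4,"dy":31,"dz":0,"rx":0,"ry":0,"rz":0,"hand":0.4},{"dx":-3,"dy":31,"dz":0,"rx":0,"ry":0,"rz":0,"hand":0.4},{"dx":0,"dy":0,"dz":0,"rx":0,"ry":0,"rz":0,"hand":0.4},{"dx":0,"dy":0,"dz":0,"rx":0,"ry":0,"rz":0,"hand":0.4}]'
python3 - <<'E'
from held import *
held('w11',.03)
c,f,p,d=snap('scene','s11');cv2.imwrite('pics/s11c.png',cv2.resize(p[180:300,320:460],(700,600),interpolation=2)[:,:,::-1])
print(bot.tip_of('scene','platen_bore')[:1],bot.tip_of('scene','rod_tip')[:1])
c,f,p,d=snap('side','sd11');cv2.imwrite('pics/sd11c.png',cv2.resize(p[60:240,220:400],(600,600),interpolation=2)[:,:,::-1])
print(bot.tip_of('side','platen_bore')[:1],bot.tip_of('side','rod_tip')[:1])
E
```

```text
clock: 21.95
position: [0.504, 0.2027, 0.2357]
tool_rot: [-3.141, -0.001, -2.955]
force: [-0.3, -0.4, -3.1]
grip_width: 0.0492
TCP [504.  202.7 235.7] [-3.1410e+00 -9.0000e-04 -2.9554e+00]
score 0.58 n 66310 tool-frame plane slopes x,y,z0(mm) [-0.0022 -0.0012] -30.18
end x 95.61 width 49.7 centreline slope 0.0022 y at x=0 0.37
bore world [596.2 220.2 229.6] centre [512.6 204.7 229.9] tilt vec [0.0031 0.     1.    ] yaw of platen x deg 10.541713162982354
[{'centre': [227.3, 402.5], 'score': 0.73}] [{'centre': [239.4, 403.4], 'score': 0.62}]
[{'centre': [129.0, 308.8], 'score': 0.8}] [{'centre': [151.7, 307.0], 'score': 0.95}]
```

View pics/s11c.png

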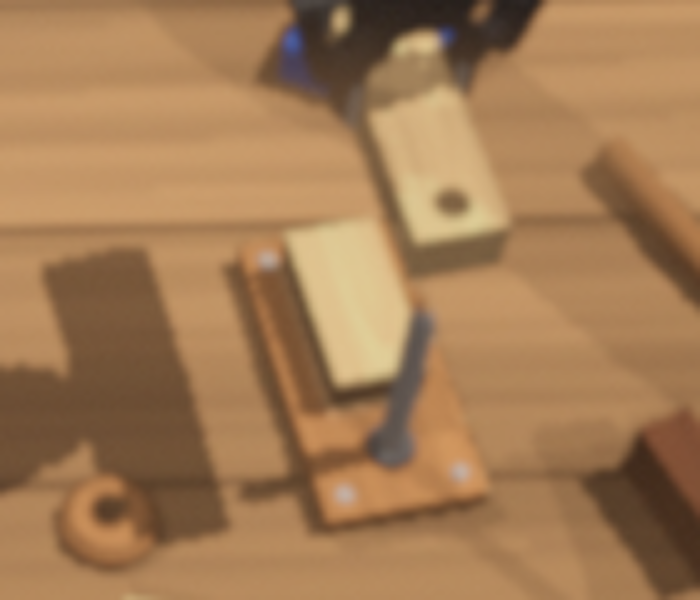

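View pics/sd11c.png

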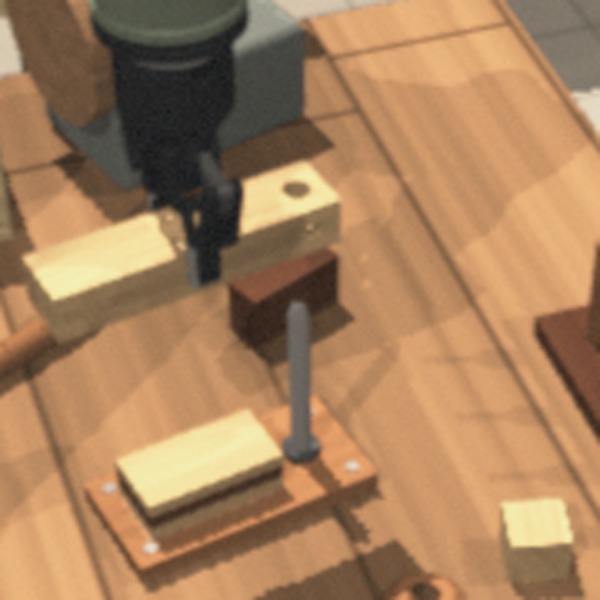

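```bash
cat > hole.py <<'E'
from h import *
def hole(name,box,zt):
    a=np.load(f'/tmp/{name}.npz'); p=a['p'].astype(float); g=p.sum(2)/3
    u0,v0,u1,v1=box; s=cv2.resize(g[v0:v1,u0:u1],None,fx=8,fy=8,interpolation=cv2.INTER_CUBIC)
    th=(np.percentile(s,85)+s.min())/2
    n,l,st,ce=cv2.connectedComponentsWithStats((s<th).astype(np.uint8))
    i=[k for k in range(1,n) if l.shape and st[k][0]>0 and st[k][1]>0 and st[k][0]+st[k][2]<s.shape[1] and st[k][1]+st[k][3]<s.shape[0]]
    i=max(i,key=lambda k:st[k][4]); u=u0+(ce[i][0]+.5)/8-.5; v=v0+(ce[i][1]+.5)/8-.5
    c=dict(cx=a['cx'],cy=a['cy'],origin=a['o'],orientation=a['r'])
    print(name,'hole px',round(u,2),round(v,2),'size',st[i][2:4]/8, 'world',np.round(ray_z(c,a['f'],u,v,zt)*1000,1)); return u,v
def at(name,u,v,z):
    a=np.load(f'/tmp/{name}.npz');c=dict(cx=a['cx'],cy=a['cy'],origin=a['o'],orientation=a['r'])
    return np.round(ray_z(c,a['f'],u,v,z)*1000,1)
E
python3 - <<'E'
from hole import *
hole('s11',(401,211,421,229),.2657); hole('sd11',(300,111,319,123),.2657)
print('rod tip scene',at('s11',404.8,241.5,.168),'side',at('sd11',309.3,151.6,.168))
# silhouette of the rod in scene & side: columns per row
for n,(u0,u1),rows in(('s11',(392,412),range(240,270,4)),('sd11',(300,320),range(148,190,5))):
    a=np.load(f'/tmp/{n}.npz'); 
    v,u=np.mgrid[0:480,0:640]; d=a['d']
    for r in rows: print(n,r,[int(x) for x in a['p'][r,u0:u1].astype(int)@[2,-0,-2]])
E
```

```text
s11 hole px 410.01 219.98 size [6.25  5.125] world [587.3 217.7 265.7]
sd11 hole px 308.36 116.39 size [7.875 4.75 ] world [587.4 212.4 265.7]
rod tip scene [588.6 218.1 168. ] side [586.  205.7 168. ]
s11 240 [154, 156, 154, 156, 158, 162, 162, 162, 166, 178, 184, 174, 170, 174, 176, 182, 186, 186, 184, 184]
s11 244 [144, 152, 156, 158, 160, 162, 160, 162, 154, 134, 84, 40, 34, 44, 84, 142, 172, 178, 180, 180]
s11 248 [150, 144, 144, 150, 154, 158, 160, 154, 134, 86, 40, 30, 40, 82, 132, 162, 178, 178, 182, 178]
s11 252 [156, 152, 148, 144, 144, 146, 142, 128, 88, 44, 32, 36, 80, 148, 192, 206, 198, 180, 174, 172]
s11 256 [140, 134, 126, 118, 112, 100, 74, 48, 36, 30, 34, 54, 122, 184, 210, 210, 206, 198, 184, 174]
s11 260 [124, 128, 132, 134, 124, 90, 54, 38, 34, 40, 84, 146, 186, 208, 214, 212, 212, 210, 210, 198]
s11 264 [196, 194, 186, 160, 114, 64, 40, 34, 44, 90, 150, 190, 206, 208, 208, 214, 212, 212, 208, 208]
s11 268 [162, 98, 44, 32, 34, 36, 36, 34, 30, 42, 90, 164, 204, 218, 220, 222, 222, 226, 226, 226]
sd11 148 [124, 98, 64, 62, 52, 52, 66, 58, 54, 54, 56, 58, 54, 54, 58, 54, 52, 58, 52, 48]
sd11 153 [54, 54, 52, 52, 48, 48, 38, 30, 30, 28, 26, 28, 32, 54, 58, 58, 68, 78, 78, 84]
sd11 158 [54, 58, 54, 58, 50, 50, 34, 26, 26, 24, 26, 24, 38, 56, 74, 72, 84, 80, 88, 88]
sd11 163 [70, 74, 74, 74, 68, 68, 38, 22, 28, 26, 28, 22, 38, 88, 144, 162, 164, 168, 172, 176]
sd11 168 [74, 74, 80, 76, 94, 106, 76, 42, 28, 24, 26, 24, 52, 116, 164, 170, 168, 172, 170, 170]
sd11 173 [144, 128, 120, 136, 152, 156, 110, 46, 30, 28, 22, 28, 52, 128, 174, 182, 186, 192, 192, 192]
sd11 178 [172, 174, 170, 152, 138, 142, 122, 68, 32, 26, 28, 24, 62, 158, 194, 182, 178, 182, 182, 188]
sd11 183 [218, 226, 238, 246, 246, 246, 214, 108, 34, 26, 24, 26, 34, 112, 194, 242, 248, 236, 196, 164]
sd11 188 [242, 240, 240, 248, 248, 244, 214, 116, 36, 26, 26, 24, 44, 162, 230, 232, 236, 238, 236, 248]
```

From the scene camera the bore comes out at (587.3, 217.7), against the rod fit of (586.9, 218.3). The side camera agrees once its −2 mm z offset is allowed for. Start down slowly onto the taper.

```bash
python3 -m inch '[{"dx":0,"dy":0,"dz":10,"rx":0,"ry":0,"rz":0,"hand":0.4},{"dx":0,"dy":0,"dz":15,"rx":0,"ry":0,"rz":0,"hand":0.4},{"dx":0,"dy":0,"dz":15,"rx":0,"ry":0,"rz":0,"hand":0.4},{"dx":0,"dy":0,"dz":10,"rx":0,"ry":0,"rz":0,"hand":0.4},{"dx":0,"dy":0,"dz":5,"rx":0,"ry":0,"rz":0,"hand":0.4},{"dx":0,"dy":0,"dz":0,"rx":0,"ry":0,"rz":0,"hand":0.4},{"dx":0,"dy":0,"dz":0,"rx":0,"ry":0,"rz":0,"hand":0.4}]'
python3 - <<'E'
from hole import *
c,f,p,d=snap('scene','s12');cv2.imwrite('pics/s12c.png',cv2.resize(p[200:280,370:440],(700,800),interpolation=2)[:600,:,::-1])
c,f,p,d=snap('side','sd12');cv2.imwrite('pics/sd12c.png',cv2.resize(p[90:200,260:360],(600,600),interpolation=2)[:,:,::-1])
E
```

```text
clock: 23.05
position: [0.5046, 0.2024, 0.1816]
tool_rot: [3.142, 0.0, -2.955]
force: [-0.6, -0.1, -2.6]
grip_width: 0.0489
```

View pics/s12c.png

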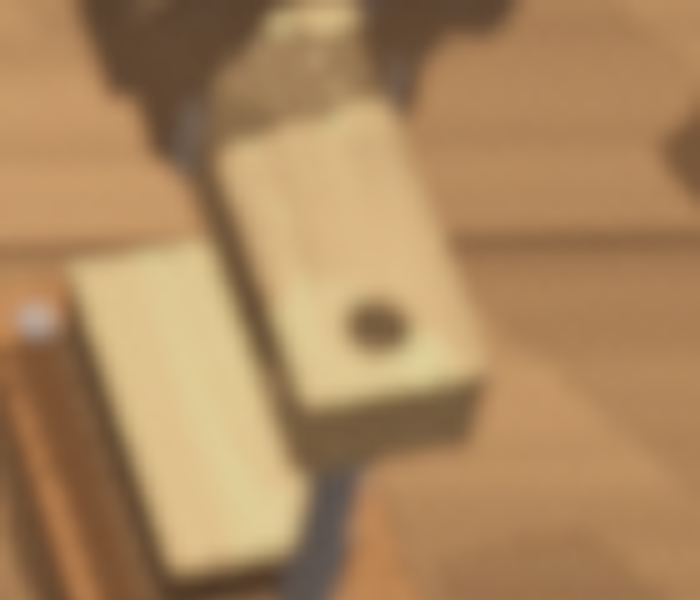

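View pics/sd12c.png

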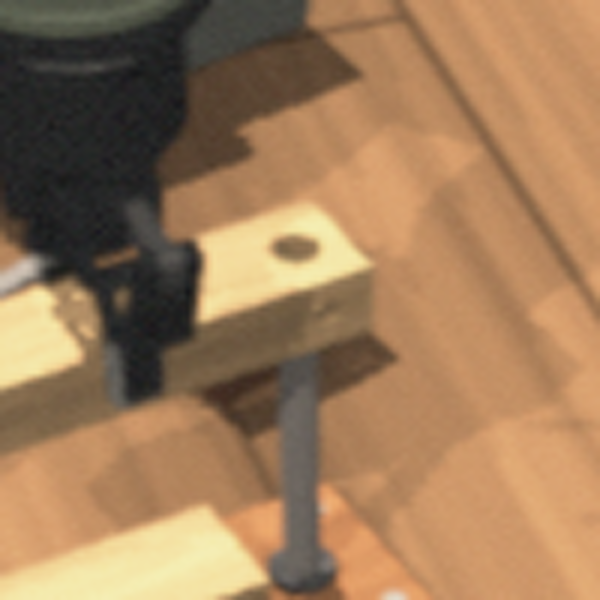

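The rod sits under the bore end in both views (scene crop rod at (330,500), hole at (378,327)). Lower 20 mm over the taper and check the force.

```bash
python3 -m inch '[{"dx":0,"dy":0,"dz":5,"rx":0,"ry":0,"rz":0,"hand":0.4},{"dx":0,"dy":0,"dz":5,"rx":0,"ry":0,"rz":0,"hand":0.4},{"dx":0,"dy":0,"dz":5,"rx":0,"ry":0,"rz":0,"hand":0.4},{"dx":0,"dy":0,"dz":5,"rx":0,"ry":0,"rz":0,"hand":0.4},{"dx":0,"dy":0,"dz":5,"rx":0,"ry":0,"rz":0,"hand":0.4},{"dx":0,"dy":0,"dz":0,"rx":0,"ry":0,"rz":0,"hand":0.4}]'
python3 - <<'E'
from h import *
print(bot.observe()['moment'])
E
```

```text
clock: 23.75
position: [0.504, 0.2023, 0.1555]
tool_rot: [-3.141, -0.001, -2.954]
force: [-0.0, 0.0, -3.0]
grip_width: 0.0489
[-0.02435497 -0.07864752  0.01913963]
```

The bore is now on the full shank with no contact force. Continue down.

```bash
python3 -m inch '[{"dx":0,"dy":0,"dz":8,"rx":0,"ry":0,"rz":0,"hand":0.4},{"dx":0,"dy":0,"dz":10,"rx":0,"ry":0,"rz":0,"hand":0.4},{"dx":0,"dy":0,"dz":10,"rx":0,"ry":0,"rz":0,"hand":0.4},{"dx":0,"dy":0,"dz":10,"rx":0,"ry":0,"rz":0,"hand":0.4},{"dx":0,"dy":0,"dz":10,"rx":0,"ry":0,"rz":0,"hand":0.4},{"dx":0,"dy":0,"dz":5,"rx":0,"ry":0,"rz":0,"hand":0.4},{"dx":0,"dy":0,"dz":0,"rx":0,"ry":0,"rz":0,"hand":0.4}]'
```

```text
clock: 24.45
position: [0.504, 0.2022, 0.1024]
tool_rot: [-3.141, -0.001, -2.955]
force: [0.6, 0.6, -3.1]
grip_width: 0.0489
```

```bash
python3 -m inch '[{"dx":0,"dy":0,"dz":8,"rx":0,"ry":0,"rz":0,"hand":0.4},{"dx":0,"dy":0,"dz":8,"rx":0,"ry":0,"rz":0,"hand":0.4},{"dx":0,"dy":0,"dz":8,"rx":0,"ry":0,"rz":0,"hand":0.4},{"dx":0,"dy":0,"dz":5,"rx":0,"ry":0,"rz":0,"hand":0.4},{"dx":0,"dy":0,"dz":3,"rx":0,"ry":0,"rz":0,"hand":0.4},{"dx":0,"dy":0,"dz":0,"rx":0,"ry":0,"rz":0,"hand":0.4},{"dx":0,"dy":0,"dz":0,"rx":0,"ry":0,"rz":0,"hand":0.4}]'
python3 -c "
from held import *
held('w13',.03)"
```

```text
clock: 25.15
position: [0.5044, 0.2024, 0.0713]
tool_rot: [-3.142, 0.0, -2.954]
force: [-0.4, 0.2, -1.4]
grip_width: 0.0489
TCP [504.4 202.4  71.3] [-3.1416e+00  1.0000e-04 -2.9545e+00]
score 0.72 n 66444 tool-frame plane slopes x,y,z0(mm) [-0.002 -0.001] -30.18
end x 95.6 width 49.71 centreline slope 0.0034 y at x=0 0.33
bore world [596.7 219.9  65.3] centre [513.1 204.3  65.5] tilt vec [ 2.e-03 -6.e-04  1.e+00] yaw of platen x deg 10.528560690375231
```

Underside at 65.3–65.5, 13.4 mm to go. Lower gently until contact.

```bash
python3 -m inch '[{"dx":0,"dy":0,"dz":4,"rx":0,"ry":0,"rz":0,"hand":0.4},{"dx":0,"dy":0,"dz":4,"rx":0,"ry":0,"rz":0,"hand":0.4},{"dx":0,"dy":0,"dz":3,"rx":0,"ry":0,"rz":0,"hand":0.4},{"dx":0,"dy":0,"dz":1,"rx":0,"ry":0,"rz":0,"hand":0.4},{"dx":0,"dy":0,"dz":0,"rx":0,"ry":0,"rz":0,"hand":0.4},{"dx":0,"dy":0,"dz":0,"rx":0,"ry":0,"rz":0,"hand":0.4}]'
python3 -m inch '[{"dx":0,"dy":0,"dz":1,"rx":0,"ry":0,"rz":0,"hand":0.4},{"dx":0,"dy":0,"dz":0,"rx":0,"ry":0,"rz":0,"hand":0.4},{"dx":0,"dy":0,"dz":0,"rx":0,"ry":0,"rz":0,"hand":0.4}]'
```

```text
clock: 25.85
position: [0.5044, 0.2024, 0.0592]
tool_rot: [-3.142, -0.0, -2.954]
force: [0.6, 0.1, -3.4]
grip_width: 0.0489
clock: 26.15
position: [0.5044, 0.2024, 0.0582]
tool_rot: [-3.142, 0.0, -2.954]
force: [-0.6, -0.2, -2.2]
grip_width: 0.049
```

```bash
python3 -m inch '[{"dx":0,"dy":0,"dz":0.5,"rx":0,"ry":0,"rz":0,"hand":0.4},{"dx":0,"dy":0,"dz":0,"rx":0,"ry":0,"rz":0,"hand":0.4},{"dx":0,"dy":0,"dz":0,"rx":0,"ry":0,"rz":0,"hand":0.4}]'
python3 -m inch '[{"dx":0,"dy":0,"dz":0.5,"rx":0,"ry":0,"rz":0,"hand":0.4},{"dx":0,"dy":0,"dz":0,"rx":0,"ry":0,"rz":0,"hand":0.4},{"dx":0,"dy":0,"dz":0,"rx":0,"ry":0,"rz":0,"hand":0.4}]'
python3 -c "
from held import *
held('w14',.03)"
```

```text
clock: 26.45
position: [0.5044, 0.2024, 0.0579]
tool_rot: [3.141, 0.0, -2.954]
force: [-2.6, -0.4, 3.8]
grip_width: 0.0485
clock: 26.75
position: [0.5044, 0.2024, 0.0579]
tool_rot: [3.141, 0.0, -2.954]
force: [-6.5, -1.7, 16.4]
grip_width: 0.049
TCP [504.4 202.4  57.9] [ 3.1412e+00  3.0000e-04 -2.9545e+00]
score 0.93 n 66394 tool-frame plane slopes x,y,z0(mm) [-0.0006 -0.0008] -30.21
end x 95.65 width 49.7 centreline slope 0.001 y at x=0 0.45
bore world [596.6 220.2  52.1] centre [513.  204.5  52.1] tilt vec [ 6.0e-04 -1.1e-03  1.0e+00] yaw of platen x deg 10.665123448532256
```

It is seated (underside 52.1 mm, contact 16 N, tilt about 1 mrad). Ease off, open and rise.

```bash
python3 -m inch '[{"dx":0,"dy":0,"dz":-0.5,"rx":0,"ry":0,"rz":0,"hand":0.4},{"dx":0,"dy":0,"dz":0,"rx":0,"ry":0,"rz":0,"hand":-1},{"dx":0,"dy":0,"dz":0,"rx":0,"ry":0,"rz":0,"hand":-1},{"dx":0,"dy":0,"dz":0,"rx":0,"ry":0,"rz":0,"hand":-1},{"dx":0,"dy":0,"dz":0,"rx":0,"ry":0,"rz":0,"hand":-1},{"dx":0,"dy":0,"dz":-15,"rx":0,"ry":0,"rz":0,"hand":-1},{"dx":0,"dy":0,"dz":-40,"rx":0,"ry":0,"rz":0,"hand":-1},{"dx":0,"dy":0,"dz":-50,"rx":0,"ry":0,"rz":0,"hand":-1},{"dx":0,"dy":0,"dz":-50,"rx":0,"ry":0,"rz":0,"hand":-1},{"dx":0,"dy":0,"dz":-50,"rx":0,"ry":0,"rz":0,"hand":-1}]'
python3 -m inch '[{"dx":30,"dy":0,"dz":-20,"rx":0,"ry":0,"rz":0,"hand":-1},{"dx":20,"dy":0,"dz":0,"rx":0,"ry":0,"rz":0,"hand":-1},{"dx":0,"dy":0,"dz":0,"rx":0,"ry":0,"rz":0,"hand":-1}]'
python3 - <<'E'
from meas import *
print(bot.observe()['position'],bot.observe()['force'])
snap('wrist','w15'); tops('wrist','platen',.075,.1); tops('wrist','press',.012,.024)
snap('scene','s15'); c,f,p,d=snap('side','sd15')
X=cloud(c,f,d)
for r in bot.tip_of('side','peg')[:1]:
  v,u=r['centre'];print('peg',r['score'],u,v,X[int(v),int(u)])
tops('side','drift',.07,.1); tops('scene','drift',.07,.1)
E
```

```text
clock: 27.85
position: [0.504, 0.2021, 0.2648]
tool_rot: [-3.141, -0.0, -2.955]
force: [0.6, 1.2, -0.8]
grip_width: 0.0857
clock: 28.15
position: [0.4536, 0.1929, 0.2836]
tool_rot: [3.14, 0.001, -2.954]
force: [1.3, -0.4, -1.1]
grip_width: 0.0856
[0.45355927 0.19294044 0.28357287] [ 1.28756812 -0.44479785 -1.06227815]
wrist platen 0.68 [296. 135. 356. 364.] n 12351 mean [491.6 201.   88. ] medz 88.1 (array([503.5, 203.2]), array([210.7,  50.1]), 10.65)
wrist press 0.95 [276. 164. 377. 401.] n 6431 mean [521.8 205.3  18. ] medz 18.0 (array([527.7, 207.4]), array([200.2, 100.2]), 10.65)
peg 0.46 404.8 373.2 [ 0.60652159 -0.32600896  0.0174729 ]
side drift 0.95 [379. 271. 391. 314.] n 114 mean [ 640.9 -129.9   82.5] medz 83.6 (array([ 641.5, -127.9]), array([28.6, 18.6]), -10.03)
scene drift 0.63 [250. 272. 283. 284.] n 49 mean [ 649.6 -123.5   85.8] medz 86.8 (array([ 646.9, -123.6]), array([23.3, 15. ]), -9.64)
```

View pics/w15.png

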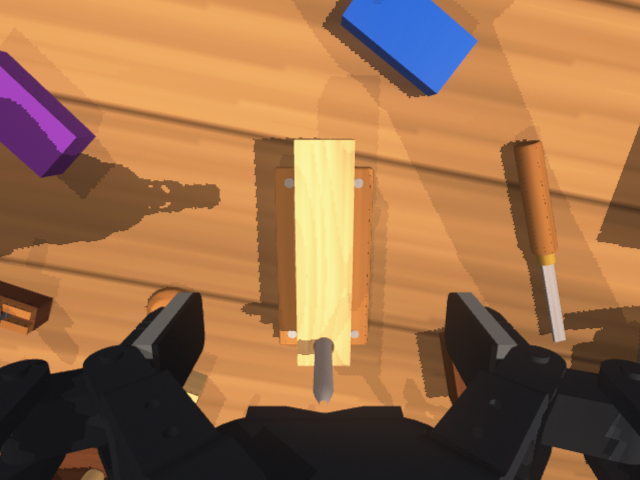

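View pics/sd15.png

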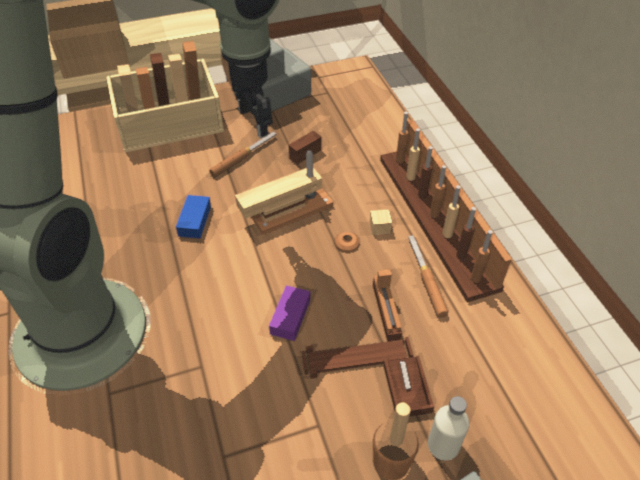

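The platen lies on the rod at (325,250) in the wrist view: top at 88.1 mm as expected, centre within 1 mm of the pad centre. The pin is in the tray, the drift is in its trough and nothing else has moved. Hand in.

```bash
python3 -c "
from workcell import bot
print(bot.job_done())"
```

```text
the job is handed in; nothing more can be done
None
```

The job is done and handed in at about 28.5 s of the 64 s allowed; no verdict was reported. I pushed the keeper pin through with the drift, laid the three-layer blank on the cork pad, and lowered the platen down the rod in the gripper until it touched the blank.

What the last checks showed:
- **Platen:** its top is at 88.1 mm against the expected 88, and its middle is about 1 mm from the pad centre. It lies lengthwise within 0.1°. Tilt was about 1 mrad just before I let go; I did not measure it again afterwards.
- **Blank:** it was 0.6 mm off centre and 0.3° off lengthwise when I set it down. It was under the platen at the end, so I did not re-measure it.
- **Pin:** it lies in the catch tray at about cradle y −64 to −67.
- **Drift:** it is in its trough with the tip about 46 mm from the cradle origin, clear of the platen's place.
- **Bystanders:** they looked unmoved in the last side picture; I did not measure them.

Two readings disagreed with the rest, neither enough to change anything:
- **Side camera:** it reads about 2 mm low and 3–5 mm off in y.
- **Wrist estimate of the held platen:** its position along the platen's length was unusable because the far end was out of the picture. I aligned the bore with the scene camera and the rod fit instead.

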